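Chock rinsed battery cells on a sloping drainboard

TASK

Put all the rinsed cells out to dry on the sloping grey drainboard: the ones in the wire basket, and the one in the vise, whose sliding jaw must be opened before the cell is lifted out. A cell let go unchocked rolls down to the lip, so stand a wedge on the empty board before the first cell goes on it, and see that every cell ends up lying still across the slope, its middle resting against the sloping face of a wedge of its own. Finish with the vise jaw pushed fully shut again, and leave the roll, bottle and dish alone.

Things in the scene. Friction and masses are not known exactly. Their poses are not given: they have to be found in the camera images.
- cell_1: Bare steel cylindrical battery cell, 40 mm diameter, 65 mm long, flat ends (black gasket ring and cap at one end), about 0.19 kg; origin at its centre, own x axis along the cylinder's axis. Starts lying in one of the basket's three bays; 2 or 3 of cells 1 to 3 are present.
- cell_2: Bare steel cylindrical battery cell, 40 mm diameter, 65 mm long, flat ends (black gasket ring and cap at one end), about 0.19 kg; origin at its centre, own x axis along the cylinder's axis. Starts lying in one of the basket's three bays; 2 or 3 of cells 1 to 3 are present.
- cell_3: Bare steel cylindrical battery cell, 40 mm diameter, 65 mm long, flat ends (black gasket ring and cap at one end), about 0.19 kg; origin at its centre, own x axis along the cylinder's axis. Starts lying in one of the basket's three bays; 2 or 3 of cells 1 to 3 are present.
- cell_4: Bare steel cylindrical battery cell, 40 mm diameter, 65 mm long, flat ends (black gasket ring and cap at one end), about 0.19 kg; origin at its centre, own x axis along the cylinder's axis. Starts clamped in the vise with its axis along the vise's y. Always present.
- wedge_1: Orange rubber chock, 50 mm wide (own x), 50 long (own y), 28 high, 0.09 kg; origin at the centre of its underside, z up. Flat top from y -25 to -11 mm, then a face falling to a 2 mm toe at y +25. A cell lying against that face has its axis 34 mm from the origin along +y, parallel to x. Flat sides. Starts loose on the bench by the board's low edge; always present.
- wedge_2: Orange rubber chock, 50 mm wide (own x), 50 long (own y), 28 high, 0.09 kg; origin at the centre of its underside, z up. Flat top from y -25 to -11 mm, then a face falling to a 2 mm toe at y +25. A cell lying against that face has its axis 34 mm from the origin along +y, parallel to x. Flat sides. Starts loose on the bench by the board's low edge; always present.
- wedge_3: Orange rubber chock, 50 mm wide (own x), 50 long (own y), 28 high, 0.09 kg; origin at the centre of its underside, z up. Flat top from y -25 to -11 mm, then a face falling to a 2 mm toe at y +25. A cell lying against that face has its axis 34 mm from the origin along +y, parallel to x. Flat sides. Starts loose on the bench by the board's low edge; always present.
- wedge_4: Orange rubber chock, 50 mm wide (own x), 50 long (own y), 28 high, 0.09 kg; origin at the centre of its underside, z up. Flat top from y -25 to -11 mm, then a face falling to a 2 mm toe at y +25. A cell lying against that face has its axis 34 mm from the origin along +y, parallel to x. Flat sides. Starts loose on the bench by the board's low edge; always present.
- board (a point): Centre of the drainboard's smooth top face, 30 mm above the bench. Its frame is tilted with the board: x level (400 mm long), y straight uphill (210 mm long), z out of the surface. The board falls 5 degrees towards -y; the rubber wedges do not slide on it.
- drainboard: The dark grey drainboard, fixed; origin on the bench under its centre, x and y as the point board. A cell let go without a wedge rolls down to the blue lip (10 mm high, 6 thick) along the low edge at y -105 mm; rims 6 mm high outside x +-200 mm. Wedges stand toe uphill, along the board's axes. A cell held by its flat ends leaves the wedge's side free.
- basket: Wire rinse basket, fixed; origin at the centre of its underside. Inside 150 mm (own x) by 170 mm (own y), walls 3 mm thick and 40 mm high, floor 5 mm thick. Three bays at y = -54, 0 and +54 mm, each between two blue ribs 8 mm high (inner faces 34 mm apart) along x, in which a cell lies with its axis along x, its centre 25 mm above the underside.
- vise: Blue quick-slide vise, bolted down; origin on the bench under the clamped cell's centre. Bed 70 mm wide (own y), from x -135 to +55 mm, 22 mm high. The cell lies on the bed between two 6 mm ribs, axis along y, centre 42 mm above the bench, ends standing out 10 mm beyond the 44 mm wide jaws. Fixed jaw on the +x side, plain face, top 62 mm above the bench.
- jaw (a joint): Sliding jaw of the vise, m: 0 = fully shut, 0.055 = fully open, moving to the vise's -x (towards the robot). It has a hooked lip that overhangs the cell by 11 mm at 0; open it at least 0.03 to lift the cell straight up. Stays where it is left; about 4 N of friction. Top of jaw 68 mm above the bench.
- jaw_knob (a point): On the axis of the black upright knob on the sliding jaw, 18 mm diameter, 34 mm tall; this point is 90 mm above the bench, 12 mm below the knob's top. Pinch it here from above to slide the jaw.
- electrode_roll: Roll of black electrode strip standing on end, 84 mm diameter, 60 mm high; origin under its centre. Bystander.
- wash_bottle: White bottle with a red cap, 64 mm diameter, 150 mm high; origin under its centre. Bystander.
- dish: Glass dish holding a black electrode disc, 84 mm diameter, 16 mm high; origin under its centre. Bystander.

How it is judged:
On the way:
1. a wedge stands on the board, let go, while no cell is on the board yet ((((z of wedge_1 in the frame of board between -0.004 and 0.006 m and x of wedge_1 in the frame of board between -0.19 and 0.19 m and y of wedge_1 in the frame of board between -0.09 and 0.09 m and angle between the z axis of wedge_1 and the z axis of board, either way round below 0.15 rad) and contact force between wedge_1 and the fingers below 0.2 N) or ((z of wedge_2 in the frame of board between -0.004 and 0.006 m and x of wedge_2 in the frame of board between -0.19 and 0.19 m and y of wedge_2 in the frame of board between -0.09 and 0.09 m and angle between the z axis of wedge_2 and the z axis of board, either way round below 0.15 rad) and contact force between wedge_2 and the fingers below 0.2 N) or ((z of wedge_3 in the frame of board between -0.004 and 0.006 m and x of wedge_3 in the frame of board between -0.19 and 0.19 m and y of wedge_3 in the frame of board between -0.09 and 0.09 m and angle between the z axis of wedge_3 and the z axis of board, either way round below 0.15 rad) and contact force between wedge_3 and the fingers below 0.2 N) or ((z of wedge_4 in the frame of board between -0.004 and 0.006 m and x of wedge_4 in the frame of board between -0.19 and 0.19 m and y of wedge_4 in the frame of board between -0.09 and 0.09 m and angle between the z axis of wedge_4 and the z axis of board, either way round below 0.15 rad) and contact force between wedge_4 and the fingers below 0.2 N)) and (x of cell_1 in the frame of board above 0.22 m or x of cell_1 in the frame of board below -0.22 m or y of cell_1 in the frame of board above 0.125 m or y of cell_1 in the frame of board below -0.125 m or z of cell_1 in the frame of board above 0.045 m) and (x of cell_2 in the frame of board above 0.22 m or x of cell_2 in the frame of board below -0.22 m or y of cell_2 in the frame of board above 0.125 m or y of cell_2 in the frame of board below -0.125 m or z of cell_2 in the frame of board above 0.045 m) and (x of cell_3 in the frame of board above 0.22 m or x of cell_3 in the frame of board below -0.22 m or y of cell_3 in the frame of board above 0.125 m or y of cell_3 in the frame of board below -0.125 m or z of cell_3 in the frame of board above 0.045 m) and (x of cell_4 in the frame of board above 0.22 m or x of cell_4 in the frame of board below -0.22 m or y of cell_4 in the frame of board above 0.125 m or y of cell_4 in the frame of board below -0.125 m or z of cell_4 in the frame of board above 0.045 m)), for 0.2 s.
At the end, for the whole second after the job is handed in: Every cell lies at rest on the board, level across the slope (0.3 rad), against its own wedge standing flat there: cell centre 26 to 42 mm from the wedge origin on its toe side, within 24 mm of the wedge middle, axes within 0.26 rad. Jaw within 5 mm of shut (z of cell_1 in the frame of board between 0.014 and 0.025 m and angle between the x axis of each of cell_1, cell_2, cell_3, cell_4 and the x axis of board, either way round below 0.3 rad and linear speed of each of cell_1, cell_2, cell_3, cell_4 below 0.01 m/s and (((z of wedge_1 in the frame of board between -0.004 and 0.006 m and x of wedge_1 in the frame of board between -0.19 and 0.19 m and y of wedge_1 in the frame of board between -0.09 and 0.09 m and angle between the z axis of wedge_1 and the z axis of board, either way round below 0.15 rad) and y of cell_1 in the frame of wedge_1 between 0.026 and 0.042 m and x of cell_1 in the frame of wedge_1 between -0.024 and 0.024 m and angle between the x axis of cell_1 and the x axis of wedge_1, either way round below 0.26 rad) or ((z of wedge_2 in the frame of board between -0.004 and 0.006 m and x of wedge_2 in the frame of board between -0.19 and 0.19 m and y of wedge_2 in the frame of board between -0.09 and 0.09 m and angle between the z axis of wedge_2 and the z axis of board, either way round below 0.15 rad) and y of cell_1 in the frame of wedge_2 between 0.026 and 0.042 m and x of cell_1 in the frame of wedge_2 between -0.024 and 0.024 m and angle between the x axis of cell_1 and the x axis of wedge_2, either way round below 0.26 rad) or ((z of wedge_3 in the frame of board between -0.004 and 0.006 m and x of wedge_3 in the frame of board between -0.19 and 0.19 m and y of wedge_3 in the frame of board between -0.09 and 0.09 m and angle between the z axis of wedge_3 and the z axis of board, either way round below 0.15 rad) and y of cell_1 in the frame of wedge_3 between 0.026 and 0.042 m and x of cell_1 in the frame of wedge_3 between -0.024 and 0.024 m and angle between the x axis of cell_1 and the x axis of wedge_3, either way round below 0.26 rad) or ((z of wedge_4 in the frame of board between -0.004 and 0.006 m and x of wedge_4 in the frame of board between -0.19 and 0.19 m and y of wedge_4 in the frame of board between -0.09 and 0.09 m and angle between the z axis of wedge_4 and the z axis of board, either way round below 0.15 rad) and y of cell_1 in the frame of wedge_4 between 0.026 and 0.042 m and x of cell_1 in the frame of wedge_4 between -0.024 and 0.024 m and angle between the x axis of cell_1 and the x axis of wedge_4, either way round below 0.26 rad)) and z of cell_2 in the frame of board between 0.014 and 0.025 m and (((z of wedge_1 in the frame of board between -0.004 and 0.006 m and x of wedge_1 in the frame of board between -0.19 and 0.19 m and y of wedge_1 in the frame of board between -0.09 and 0.09 m and angle between the z axis of wedge_1 and the z axis of board, either way round below 0.15 rad) and y of cell_2 in the frame of wedge_1 between 0.026 and 0.042 m and x of cell_2 in the frame of wedge_1 between -0.024 and 0.024 m and angle between the x axis of cell_2 and the x axis of wedge_1, either way round below 0.26 rad) or ((z of wedge_2 in the frame of board between -0.004 and 0.006 m and x of wedge_2 in the frame of board between -0.19 and 0.19 m and y of wedge_2 in the frame of board between -0.09 and 0.09 m and angle between the z axis of wedge_2 and the z axis of board, either way round below 0.15 rad) and y of cell_2 in the frame of wedge_2 between 0.026 and 0.042 m and x of cell_2 in the frame of wedge_2 between -0.024 and 0.024 m and angle between the x axis of cell_2 and the x axis of wedge_2, either way round below 0.26 rad) or ((z of wedge_3 in the frame of board between -0.004 and 0.006 m and x of wedge_3 in the frame of board between -0.19 and 0.19 m and y of wedge_3 in the frame of board between -0.09 and 0.09 m and angle between the z axis of wedge_3 and the z axis of board, either way round below 0.15 rad) and y of cell_2 in the frame of wedge_3 between 0.026 and 0.042 m and x of cell_2 in the frame of wedge_3 between -0.024 and 0.024 m and angle between the x axis of cell_2 and the x axis of wedge_3, either way round below 0.26 rad) or ((z of wedge_4 in the frame of board between -0.004 and 0.006 m and x of wedge_4 in the frame of board between -0.19 and 0.19 m and y of wedge_4 in the frame of board between -0.09 and 0.09 m and angle between the z axis of wedge_4 and the z axis of board, either way round below 0.15 rad) and y of cell_2 in the frame of wedge_4 between 0.026 and 0.042 m and x of cell_2 in the frame of wedge_4 between -0.024 and 0.024 m and angle between the x axis of cell_2 and the x axis of wedge_4, either way round below 0.26 rad)) and z of cell_3 in the frame of board between 0.014 and 0.025 m and (((z of wedge_1 in the frame of board between -0.004 and 0.006 m and x of wedge_1 in the frame of board between -0.19 and 0.19 m and y of wedge_1 in the frame of board between -0.09 and 0.09 m and angle between the z axis of wedge_1 and the z axis of board, either way round below 0.15 rad) and y of cell_3 in the frame of wedge_1 between 0.026 and 0.042 m and x of cell_3 in the frame of wedge_1 between -0.024 and 0.024 m and angle between the x axis of cell_3 and the x axis of wedge_1, either way round below 0.26 rad) or ((z of wedge_2 in the frame of board between -0.004 and 0.006 m and x of wedge_2 in the frame of board between -0.19 and 0.19 m and y of wedge_2 in the frame of board between -0.09 and 0.09 m and angle between the z axis of wedge_2 and the z axis of board, either way round below 0.15 rad) and y of cell_3 in the frame of wedge_2 between 0.026 and 0.042 m and x of cell_3 in the frame of wedge_2 between -0.024 and 0.024 m and angle between the x axis of cell_3 and the x axis of wedge_2, either way round below 0.26 rad) or ((z of wedge_3 in the frame of board between -0.004 and 0.006 m and x of wedge_3 in the frame of board between -0.19 and 0.19 m and y of wedge_3 in the frame of board between -0.09 and 0.09 m and angle between the z axis of wedge_3 and the z axis of board, either way round below 0.15 rad) and y of cell_3 in the frame of wedge_3 between 0.026 and 0.042 m and x of cell_3 in the frame of wedge_3 between -0.024 and 0.024 m and angle between the x axis of cell_3 and the x axis of wedge_3, either way round below 0.26 rad) or ((z of wedge_4 in the frame of board between -0.004 and 0.006 m and x of wedge_4 in the frame of board between -0.19 and 0.19 m and y of wedge_4 in the frame of board between -0.09 and 0.09 m and angle between the z axis of wedge_4 and the z axis of board, either way round below 0.15 rad) and y of cell_3 in the frame of wedge_4 between 0.026 and 0.042 m and x of cell_3 in the frame of wedge_4 between -0.024 and 0.024 m and angle between the x axis of cell_3 and the x axis of wedge_4, either way round below 0.26 rad)) and z of cell_4 in the frame of board between 0.014 and 0.025 m and (((z of wedge_1 in the frame of board between -0.004 and 0.006 m and x of wedge_1 in the frame of board between -0.19 and 0.19 m and y of wedge_1 in the frame of board between -0.09 and 0.09 m and angle between the z axis of wedge_1 and the z axis of board, either way round below 0.15 rad) and y of cell_4 in the frame of wedge_1 between 0.026 and 0.042 m and x of cell_4 in the frame of wedge_1 between -0.024 and 0.024 m and angle between the x axis of cell_4 and the x axis of wedge_1, either way round below 0.26 rad) or ((z of wedge_2 in the frame of board between -0.004 and 0.006 m and x of wedge_2 in the frame of board between -0.19 and 0.19 m and y of wedge_2 in the frame of board between -0.09 and 0.09 m and angle between the z axis of wedge_2 and the z axis of board, either way round below 0.15 rad) and y of cell_4 in the frame of wedge_2 between 0.026 and 0.042 m and x of cell_4 in the frame of wedge_2 between -0.024 and 0.024 m and angle between the x axis of cell_4 and the x axis of wedge_2, either way round below 0.26 rad) or ((z of wedge_3 in the frame of board between -0.004 and 0.006 m and x of wedge_3 in the frame of board between -0.19 and 0.19 m and y of wedge_3 in the frame of board between -0.09 and 0.09 m and angle between the z axis of wedge_3 and the z axis of board, either way round below 0.15 rad) and y of cell_4 in the frame of wedge_3 between 0.026 and 0.042 m and x of cell_4 in the frame of wedge_3 between -0.024 and 0.024 m and angle between the x axis of cell_4 and the x axis of wedge_3, either way round below 0.26 rad) or ((z of wedge_4 in the frame of board between -0.004 and 0.006 m and x of wedge_4 in the frame of board between -0.19 and 0.19 m and y of wedge_4 in the frame of board between -0.09 and 0.09 m and angle between the z axis of wedge_4 and the z axis of board, either way round below 0.15 rad) and y of cell_4 in the frame of wedge_4 between 0.026 and 0.042 m and x of cell_4 in the frame of wedge_4 between -0.024 and 0.024 m and angle between the x axis of cell_4 and the x axis of wedge_4, either way round below 0.26 rad)) and value of joint jaw below 0.005 m); the robot touches nothing.
It fails at once if the cell is pulled up out of the vise while the jaw is still over it (z of cell_4 in the frame of vise above 0.05 m and horizontal distance between cell_4 and vise below 0.015 m and value of joint jaw below 0.009 m).
It fails at once if the roll of black electrode strip is moved more than 30 mm or tipped (distance of electrode_roll from where it was at the start of the episode above 0.03 m or angle between electrode_roll's own z axis and vertical above 0.5 rad).
It fails at once if the bottle is moved more than 30 mm or tipped (distance of wash_bottle from where it was at the start of the episode above 0.03 m or angle between wash_bottle's own z axis and vertical above 0.5 rad).
It fails at once if the glass dish is moved more than 30 mm or tipped (distance of dish from where it was at the start of the episode above 0.03 m or angle between dish's own z axis and vertical above 0.5 rad).
Of cell_1, cell_2, cell_3 only 2 to 3 are there at a start; the rules pass over those that are not, and their reading is None.
At some moment in a run one of wedge_1, wedge_2, wedge_3, wedge_4 may be knocked a few centimetres aside while the robot is not near it.
It also fails if it takes over 210 s, if anything falls off the work surface, if the arm or the gripper's body presses on something with over 40 N, if the wrist force passes 120 N, or if a joint passes its speed limit or range.

ROBOT

A 6-joint arm with a two-finger parallel gripper is mounted at the origin on the work surface. World frame = base frame: x ahead of the robot, y to its left, z up, the work surface at z = 0. Lengths are in m, angles in rad, forces in N, time in s.
With the tool pointing down it reaches from about 0.225 to 0.875 m from the base axis. Payload 3.4 kg.
Tool frame: the origin (TCP) lies on the centre line of the jaws, within the pads' length; the fingertips stand 22 mm ahead of it and the grasp point (between the pads) lies 3 mm ahead of it; z points along the fingers, y is the line along which they close (so a half turn about z gives the same grasp; the last joint's range is limited). The gripper opens to 85 mm and grips with 20 to 120 N. Pads are 22 mm wide; open, the fingers measure 114 mm over their backs; the gripper's body (76 mm by 85 mm) begins 54 mm behind the grasp point. The pads swing forward as they close: fully open they stand 13 mm farther back than shut.
Start: joints at [-1.389, 0.276, 1.505, -0, 1.361, -0.121], TCP at [0.171, -0.549, 0.253] pointing down, gripper open.
Joint ranges: [-2.89, 2.89], [-0.75, 2.08], [0.22, 2.7], [-1.18, 4.32], [0.11, 2.71], [-2.7, 2.7]. Speed limits (rad/s): [2.57, 2.57, 3.14, 3.14, 3.14, 3.14].

INTERFACE

Orientations are given as a unit quaternion [w, x, y, z].
In Python, from rig import manip, job, get_image gives the robot as it stands (manip), with the cameras as plain functions and the job (job).
- The arm moves only by the tool steer_hand, called after "Emit:" as name(argument=value, ...), one argument or row to a line, values as JSON. Schema: {"type":"object","properties":{"motion":{"type":"array","items":{"type":"array","items":{"type":"array","items":{"type":"number"},"minItems":4,"maxItems":4},"minItems":1,"maxItems":5},"minItems":1,"maxItems":1},"jaw":{"type":"number"},"grip_n":{"type":"number"},"only":{"type":"string"},"quiet":{"type":"boolean"},"lines":{"type":"string"}},"required":["motion"],"additionalProperties":false}. motion is a list that holds a single list of rows (three levels of brackets), with 1 to 5 rows, each of 4 numbers: dx, dy, dz in m, then a turn about the tool's z in rad; each row shifts and turns the commanded pose from where the row before left it, along the tool's axes as they then stand; what a row does not reach is not made up. A row lasts 1/12 s, in which the tool goes at most 0.0417 m and 0.125 rad, less where a joint would pass 70% of its speed; a pose out of reach is approached as far as the arm can. jaw is the finger opening in m, set as the call begins (left out keeps the last). The fingers move at their own pace and stop on an object; grip_n is the grip in N (left out, the last holds). Time passes only in rows, so rows that do not move let the fingers close. The tool returns the time, the measured TCP pose, the force, the opening and the grip force at its end. only (a regular expression) keeps the lines of the reply that match it, lines (a string "A,B") keeps lines A to B, and quiet returns only ok. Input that does not fit is refused with a message, and nothing moves.
- manip.get_state(): the state, without advancing time (a new reading comes with each control period).
- get_image(name): name is "scene" or "top" or "wrist"; returns a dict with "img" (400x640x3 uint8, red, green, blue), "camera_matrix" (3x3 intrinsics, pixels), "k1" (the pictures are not rectified: a ray, as slopes to the right and down, at radius r is drawn at 1 + k1 r^2 times it, then the intrinsics apply), "T" (4x4, takes a point from camera to world coordinates); the wrist camera has in their place "hand_eye" (4x4, takes a point from camera to tool coordinates, whose origin is the TCP and whose axes are the flange's). Camera axes: x right, y down, z forward; pixel columns grow to the right and rows downward; lengths in m; the calibration is good to about 2 mm. A picture is of the moment at which its call begins: read the wrist's pose just before it. There is no depth.
- job.sign_off(): hands the job in; it is judged then, once.
The state is a dict: "clock": time; "qpos": joint angles; "qd": joint speeds; "effort": joint torques, N m; "position": TCP position; "ee_rot": TCP orientation; "contact_force": force on the tool from outside, world axes, zero at the start; "moment": the same for the moment, N m; "width": finger opening in m; "gripper_force": force on a finger pad.
Only numpy, scipy, OpenCV 4.12 (cv2) and the standard library are available. Lean on these libraries where they do the work, as an engineer would, in place of code of your own. Each camera call takes 0.05 s, during which the arm holds its last target. There are 200 camera calls.

## Working session

There is one attempt and no reset: what is moved stays moved. The work goes in short steps, Python scripts to look and compute and a tool call to move; the robot and the scene stay as the last step left them, time stands still between calls to the robot, and variables do not carry over. Pictures are saved under pics/ and viewed, at most 14 in all, crops included, and the job is handed in when it is done.

```bash
ls; mkdir -p pics; cat > h.py <<'E'
import numpy as np, cv2
from rig import manip, job, get_image
def grab(n):
    s=manip.get_state(); d=get_image(n)
    if n=="wrist":
        w,x,y,z=s["ee_rot"]; from scipy.spatial.transform import Rotation as R
        T=np.eye(4);T[:3,:3]=R.from_quat([x,y,z,w]).as_matrix();T[:3,3]=s["position"]
        d["T"]=T@d["hand_eye"]
    return d
def ray(d,u,v):
    K=d["camera_matrix"];p=np.array([(u-K[0,2])/K[0,0],(v-K[1,2])/K[1,1]]);q=p.copy()
    for _ in range(20): q=p/(1+d["k1"]*(q@q))
    return d["T"][:3,:3]@np.r_[q,1], d["T"][:3,3]
def at(d,u,v,z):
    r,o=ray(d,u,v); return o+r*(z-o[2])/r[2]
def proj(d,P):
    c=np.linalg.inv(d["T"])@np.r_[P,1]; q=c[:2]/c[2]; q=q*(1+d["k1"]*(q@q)); K=d["camera_matrix"]
    return np.array([K[0,0]*q[0]+K[0,2],K[1,1]*q[1]+K[1,2]])
def save(d,f,crop=None,s=1):
    im=d["img"][:,:,::-1]
    if crop: a,b,c,e=crop; im=im[b:e,a:c]
    cv2.imwrite(f,cv2.resize(im,None,fx=s,fy=s,interpolation=cv2.INTER_CUBIC))
E
python3 - <<'E'
from h import *
import pickle
for n in("top","scene"):
    d=grab(n); save(d,f"pics/{n}0.png",s=1.25); pickle.dump(d,open(n+"0.pkl","wb"))
    print(n,d["T"].round(3).tolist(),d["camera_matrix"][0,0],d["k1"])
s=manip.get_state();print(s)
E
```

```text
pics
rig.py
top [[0.026, -0.981, 0.194, 0.365], [-1.0, -0.025, 0.008, 0.005], [-0.003, -0.194, -0.981, 1.24], [0.0, 0.0, 0.0, 1.0]] 478.40943798565127 -0.052500951883819334
scene [[0.66, 0.435, -0.613, 1.392], [0.751, -0.376, 0.543, -0.71], [0.006, -0.818, -0.575, 0.85], [0.0, 0.0, 0.0, 1.0]] 520.1589710305662 -0.14229734555183982
{'clock': 0.1, 'qpos': array([-1.38899880e+00,  2.76548656e-01,  1.50601725e+00,  1.54763674e-05,
        1.36068839e+00, -1.20957543e-01]), 'qd': array([-7.94092306e-04, -1.94039261e-03, -4.24360244e-03,  1.41103660e-03,
       -3.50675873e-04, -3.27438183e-05]), 'effort': array([ 6.71250364e-04, -4.17699909e+01, -2.46404672e+01, -2.50312060e-04,
        5.78254097e-03, -1.75342556e-06]), 'position': array([ 0.17138116, -0.54841201,  0.25251227]), 'ee_rot': array([-8.30668232e-04,  9.88564187e-01,  1.50798403e-01, -1.77065505e-05]), 'contact_force': array([-0.49533805,  0.35148528, -0.65604924]), 'moment': array([ 0.03684265,  0.01541024, -0.00198174]), 'gripper_force': 0.0, 'width': 0.08538742752429214}
```

View pics/top0.png

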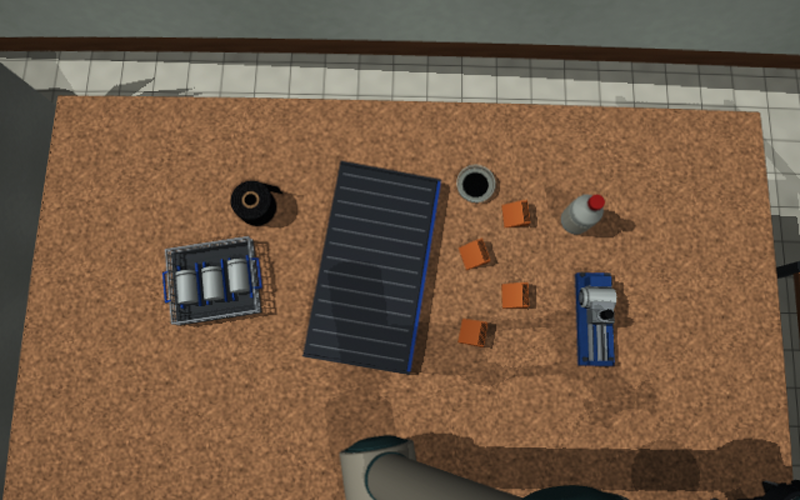

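View pics/scene0.png

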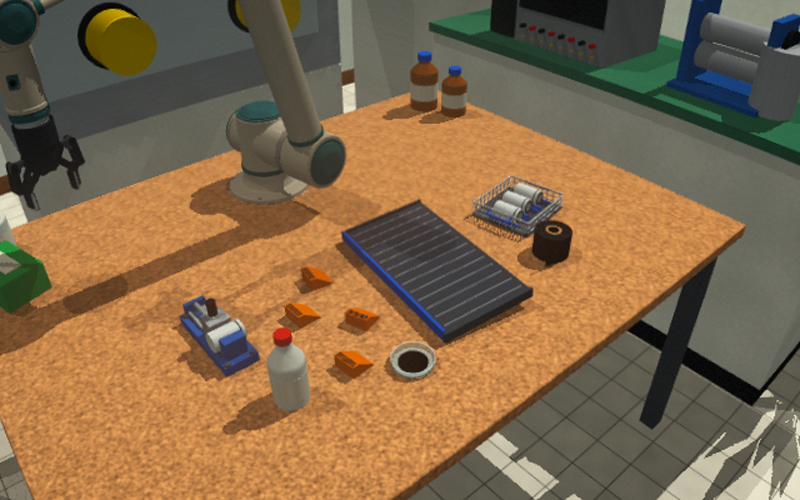

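The top picture shows three cells in the basket (812-px scale: about 187-238, 280), the board with its blue lip on the right, four wedges at (515,213), (473,253), (515,295), (474,332), and the vise at (597,310). I'll look at enlarged crops next.

```bash
python3 - <<'E'
from h import *
import pickle
d=pickle.load(open("top0.pkl","rb"))
save(d,"pics/t1.png",(355,150,515,300),5/1.25*1.2)
d2=d
save(d,"pics/t2.png",(125,120,365,300),3.3)
E
```

```text
(no output)
```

View pics/t1.png

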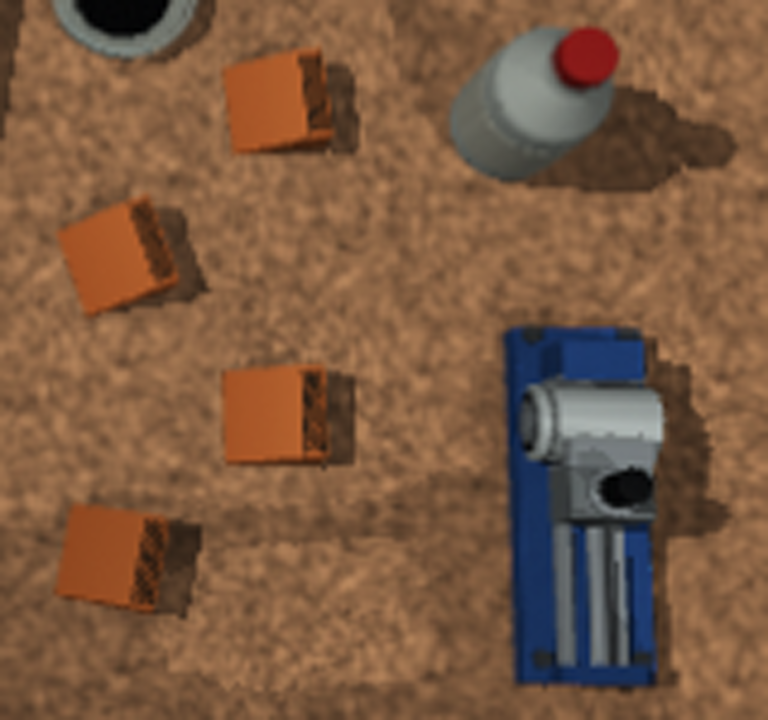

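View pics/t2.png

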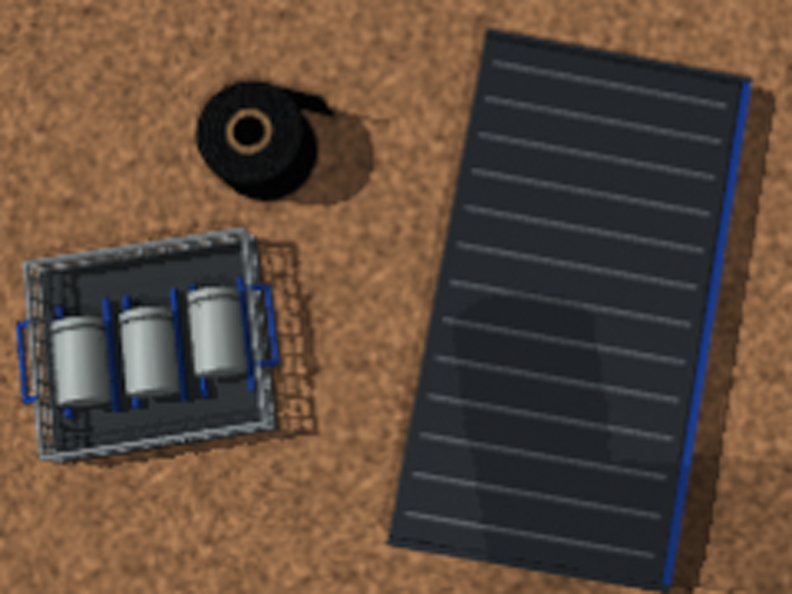

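```bash
cat >> h.py <<'E'
from scipy.optimize import least_squares
def fit(d,pts,uv,x0,tilt=0.):
    """pts local (frame x,y,yaw on z=0 plane [board: z offset .03, tilt]); returns x,y,yaw,res"""
    from scipy.spatial.transform import Rotation as R
    def f(p):
        M=R.from_euler("ZX",[p[2],tilt]).as_matrix(); z0=.03 if tilt else 0
        return np.concatenate([proj(d,M@np.array(a)+[p[0],p[1],z0])-b for a,b in zip(pts,uv)])
    r=least_squares(f,x0); return r.x, r.fun.reshape(-1,2)
W=[(-.025,.025,.002),(.025,.025,.002),(-.025,-.025,.028),(.025,-.025,.028)]
E
cat > m.py <<'E'
from h import *
import pickle
d=pickle.load(open("top0.pkl","rb"))
c=lambda l,s,o:[np.array(p)/s+o for p in l]
t1=lambda l:c(l,4.8,(355,150)); t2=lambda l:c(l,3.3,(125,120))
# order: -x toe(lower in image),+x toe(upper), -x back,+x back ; image up=+x world
for n,l in dict(A=[(238,153),(225,72),(332,137),(321,48)],B=[(91,316),(58,236),(180,276),(148,196)],
  C=[(226,464),(223,372),(327,461),(325,366)],D=[(57,595),(75,505),(155,612),(170,516)]).items():
    uv=t1(l); g=at(d,*np.mean(uv,0),.015); p,r=fit(d,W,uv,[g[0],g[1],0]); print(n,p.round(4),np.abs(r).max().round(2))
B=[(.2,.105,0),(-.2,.105,0),(.2,-.105,.010),(-.2,-.105,.010)]
uv=t2([(490,32),(391,543),(743,78),(662,586)]); g=at(d,*np.mean(uv,0),.03)
print("board",*[a.round(4) for a in fit(d,B,uv,[g[0],g[1],0],np.radians(5))])
K=[(.078,.088,.04),(-.078,.088,.04),(.078,-.088,.04),(-.078,-.088,.04)]
uv=t2([(25,263),(42,460),(247,232),(274,430)]); g=at(d,*np.mean(uv,0),.04)
print("basket",*[a.round(4) for a in fit(d,K,uv,[g[0],g[1],0])])
for l in ([(79,314),(83,404)],[(149,308),(153,395)],[(212,290),(222,375)]):
    print("cell", *[at(d,*p,.042)[:2].round(4) for p in t2(l)])
V=[(.055,.035,.022),(-.135,.035,.022),(-.135,-.035,.022)]
uv=t1([(505,330),(518,685),(656,683)]); g=at(d,*t1([(580,420)])[0],.04)
print("vise",*[a.round(4) for a in fit(d,V,uv,[g[0],g[1],0])])
print("knob",at(d,*t1([(636,484)])[0],.102), "cell4", at(d,*t1([(600,415)])[0],.062))
print("dish",at(d,*t1([(125,0)])[0],.016)," bottle cap",at(d,*t1([(587,56)])[0],.15),"roll",at(d,*t2([(250,132)])[0],.06))
E
python3 m.py
```

```text
A [ 0.6907 -0.2352  0.1228] 0.63
B [ 0.6023 -0.147   0.3832] 0.61
C [ 0.5172 -0.2309  0.0132] 0.18
D [ 0.4398 -0.1446 -0.1663] 0.45
board [ 0.5717  0.0635 -0.1391] [[-1.1535  1.5164]
 [-0.4666 -1.722 ]
 [ 0.7041  0.9747]
 [ 0.895  -0.5305]]
basket [0.5288 0.3907 0.1763] [[ 0.5359  0.2806]
 [ 0.1277  0.6567]
 [ 0.578  -0.406 ]
 [-1.2091 -0.5163]]
cell [0.5514 0.4451] [0.4817 0.4356]
cell [0.5575 0.3907] [0.4902 0.3819]
cell [0.5729 0.3426] [0.507  0.3298]
vise [ 0.5128 -0.3904  0.0194] [[-0.1739 -0.5963]
 [ 0.7048  0.0852]
 [-0.5356  0.4862]]
knob [ 0.4763288  -0.39458708  0.102     ] cell4 [ 0.51559026 -0.39119469  0.062     ]
dish [ 0.74699352 -0.15032249  0.016     ]  bottle cap [ 0.68269409 -0.36228644  0.15      ] roll [0.69527822 0.3176066  0.06      ]
```

```bash
cat >> h.py <<'E'
from scipy.spatial.transform import Rotation as R
def go(x,y,z,phi,st=None):
    """turn first, then dx dy dz in the turned tool frame; phi = world angle of closing line. returns state for chaining"""
    if st is None:
        s=manip.get_state(); w,a,b,c=s["ee_rot"]; m=R.from_quat([a,b,c,w]).as_matrix()
        st=(s["position"],np.arctan2(m[1,0],m[0,0]))
    p,t=st; T=phi+np.pi/2; T+=np.pi*np.round((1.2-T)/np.pi) if abs(T-1.2)>np.pi/2 else 0
    e=np.array([x,y,z])-p; c,s=np.cos(T),np.sin(T)
    print("turn %.3f  d %.4f %.4f %.4f"%(-(T-t),c*e[0]+s*e[1],s*e[0]-c*e[1],-e[2])); return (np.array([x,y,z]),T)
BO=np.array([.5717,.0635,.03]);BY=-.139
def bd(x,y,z=0): return R.from_euler("ZX",[BY,np.radians(5)]).as_matrix()@np.array([x,y,z])+BO
def wg(w,off=-.007): # grasp point on wedge side
    x,y,a=w; return x-np.sin(a)*off, y+np.cos(a)*off, a
E
python3 - <<'E'
from h import *
x,y,a=wg((.4398,-.1446,-.1663)); s=go(x,y,.12,a); s=go(x,y,.026,a,s)
b=bd(-.15,-.035-.007); print(b); s=go(b[0],b[1],.14,BY,s); go(b[0],b[1],b[2]+.027,BY,s)
E
```

```text
turn -1.102  d 0.4357 0.1979 0.1325
turn -0.000  d 0.0000 0.0000 0.0940
[0.41734967 0.04284629 0.02633946]
turn -0.027  d 0.1895 -0.0480 -0.1140
turn -0.000  d 0.0000 0.0000 0.0867
```

Emit:
steer_hand(
  motion=[
    [[0,0,0,-0.122],[0,0,0,-0.122],[0,0,0,-0.122],[0,0,0,-0.122],[0,0,0,-0.122]],
  ],
  jaw=0.075,
  grip_n=40,
)

```text
clock: 0.52
position: [0.1714, -0.5486, 0.2528]
ee_rot: [-0.001, 0.896, 0.443, 0.0]
contact_force: [-0.9, -0.8, 0.0]
width: 0.0747
gripper_force: 0.0
```

Emit:
steer_hand(
  motion=[
    [[0,0,0,-0.123],[0,0,0,-0.123],[0,0,0,-0.123],[0,0,0,-0.123],[0,0,0,0]],
  ],
)

```text
clock: 0.93
position: [0.1714, -0.5486, 0.2528]
ee_rot: [-0.0, 0.763, 0.647, 0.0]
contact_force: [0.3, 0.4, -0.2]
width: 0.0751
gripper_force: 0.0
```

Emit:
steer_hand(
  motion=[
    [[0.035,0.016,0,0],[0.035,0.016,0,0],[0.035,0.016,0,0],[0.035,0.016,0,0],[0.035,0.016,0,0]],
  ],
)

```text
clock: 1.35
position: [0.2798, -0.3878, 0.253]
ee_rot: [-0.0, 0.765, 0.644, 0.0]
contact_force: [1.2, -0.4, -1.0]
width: 0.0749
gripper_force: 0.0
```

Emit:
steer_hand(
  motion=[
    [[0.035,0.016,0.02,0],[0.035,0.016,0.02,0],[0.035,0.016,0.02,0],[0.035,0.016,0.02,0],[0.035,0.016,0.02,0]],
  ],
)

```text
clock: 1.77
position: [0.3834, -0.2347, 0.1566]
ee_rot: [0.0, 0.765, 0.645, 0.0]
contact_force: [0.7, -0.0, -0.5]
width: 0.0751
gripper_force: 0.0
```

Emit:
steer_hand(
  motion=[
    [[0.035,0.016,0.0125,0],[0.035,0.016,0.01,0],[0.0157,0.0059,0.01,0],[0,0,0,0],[0,0,0,0]],
  ],
)

```text
clock: 2.18
position: [0.4342, -0.1573, 0.1242]
ee_rot: [-0.001, 0.763, 0.646, -0.001]
contact_force: [-1.0, -0.5, 0.7]
width: 0.0748
gripper_force: 0.0
```

```bash
python3 - <<'E'
from h import *
x,y,a=wg((.4398,-.1446,-.1663)); s=go(x,y,.12,a); s=go(x,y,.026,a)
d=grab("wrist"); save(d,"pics/w1.png"); 
for P in W: 
  c,q=np.cos(a),np.sin(a); print(proj(d,[.4398+c*P[0]-q*P[1],-.1446+q*P[0]+c*P[1],P[2]]).round(0))
E
```

```text
turn 0.001  d 0.0065 0.0035 0.0042
turn 0.001  d 0.0065 0.0035 0.0982
[286. 144.]
[358. 144.]
[285. 225.]
[359. 226.]
```

View pics/w1.png

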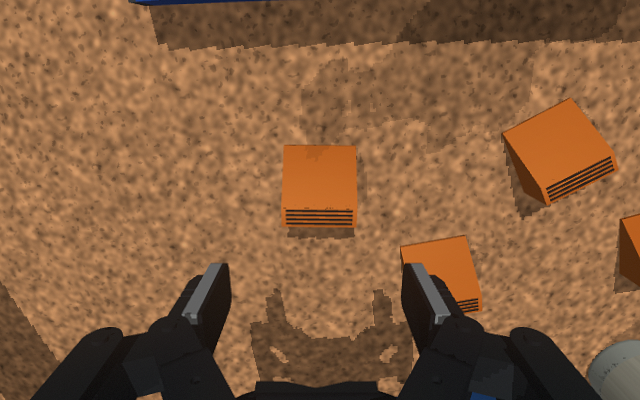

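The wedge sits at (283..356, 146..228), within 3 px (about 2 mm) of what was predicted, so the top-view fits hold. Now the pick.

Emit:
steer_hand(
  motion=[
    [[0.0065,0.0035,0.03,0],[0,0,0.03,0],[0,0,0.028,0],[0,0,0.01,0],[0,0,0,0]],
  ],
)

```text
clock: 2.65
position: [0.4369, -0.1531, 0.025]
ee_rot: [-0.002, 0.764, 0.645, -0.001]
contact_force: [0.1, -1.2, -0.0]
width: 0.0748
gripper_force: 0.0
```

Emit:
steer_hand(
  motion=[
    [[0,0,0,0],[0,0,0,0],[0,0,0,0],[0,0,0,0],[0,0,0,0]],
  ],
  jaw=0.03,
  grip_n=40,
)

```text
clock: 3.07
position: [0.44, -0.1534, 0.0282]
ee_rot: [0.002, 0.763, 0.646, 0.0]
contact_force: [-0.8, -1.8, 7.1]
width: 0.0491
gripper_force: 42.7
```

```bash
python3 - <<'E'
from h import *
s=manip.get_state(); x,y,z=s["position"]
s=go(x,y,.14,-.166)
b=bd(-.15,-.035-.007); s=go(b[0],b[1],.14,BY,s); go(b[0],b[1],b[2]+.027,BY,s)
E
```

```text
turn 0.000  d 0.0000 0.0000 -0.1118
turn -0.027  d 0.1912 -0.0496 -0.0000
turn -0.000  d 0.0000 0.0000 0.0867
```

Emit:
steer_hand(
  motion=[
    [[0,0,-0.03,0],[0,0,-0.04,0],[0,0,-0.04,0],[0.04,-0.01,0,-0.027],[0.04,-0.01,0,0]],
  ],
)

```text
clock: 3.48
position: [0.4343, -0.0715, 0.14]
ee_rot: [0.004, 0.756, 0.655, 0.002]
contact_force: [-0.2, 1.1, -1.0]
width: 0.0491
gripper_force: 42.4
```

Emit:
steer_hand(
  motion=[
    [[0.04,-0.01,0,0],[0.04,-0.01,0,0],[0.0312,-0.0096,0,0],[0,0,0.02,0],[0,0,0.02,0]],
  ],
)

```text
clock: 3.9
position: [0.4179, 0.0462, 0.0976]
ee_rot: [0.001, 0.753, 0.658, 0.002]
contact_force: [0.1, -1.1, -1.4]
width: 0.0493
gripper_force: 42.4
```

Emit:
steer_hand(
  motion=[
    [[0,0,0.02,0],[0,0,0.01,0],[0,0,0,0],[0,0,0,0]],
  ],
)

```text
clock: 4.23
position: [0.4171, 0.0442, 0.0667]
ee_rot: [-0.0, 0.754, 0.656, -0.0]
contact_force: [-0.8, 0.2, -1.7]
width: 0.0493
gripper_force: 42.3
```

```bash
python3 - <<'E'
from h import *
b=bd(-.15,-.035-.007);  go(b[0],b[1],b[2]+.0305,BY)
E
```

```text
turn 0.000  d -0.0013 0.0004 0.0099
```

Emit:
steer_hand(
  motion=[
    [[-0.0013,0.0004,0.005,0],[0,0,0.0045,0],[0,0,0,0],[0,0,0,0]],
  ],
)

```text
clock: 4.57
position: [0.4179, 0.0425, 0.0575]
ee_rot: [0.0, 0.755, 0.656, 0.0]
contact_force: [-0.6, -0.1, -0.3]
width: 0.0491
gripper_force: 42.5
```

Emit:
steer_hand(
  motion=[
    [[0,0,0,0],[0,0,0,0],[0,0,0,0],[0,0,0,0]],
  ],
  jaw=0.070,
)

```text
clock: 4.9
position: [0.4177, 0.0427, 0.0573]
ee_rot: [0.0, 0.754, 0.656, 0.0]
contact_force: [0.3, 0.7, 1.0]
width: 0.0699
gripper_force: 0.0
```

Emit:
steer_hand(
  motion=[
    [[0,0,-0.03,0],[0,0,-0.04,0],[0,0,-0.02,0],[0,0,0,0],[0,0,0,0]],
  ],
)

```text
clock: 5.32
position: [0.4183, 0.0427, 0.1482]
ee_rot: [0.001, 0.754, 0.656, 0.001]
contact_force: [0.3, 0.0, -1.3]
width: 0.0701
gripper_force: 0.0
```

```bash
python3 - <<'E'
from h import *
x,y,a=wg((.5172,-.2309,.0132)); s=go(x,y,.12,a); s=go(x,y,.031,a,s)
d=grab("wrist");save(d,"pics/w2.png")
E
```

```text
turn -0.152  d -0.2819 0.0953 0.0282
turn -0.000  d 0.0000 0.0000 0.0890
```

View pics/w2.png

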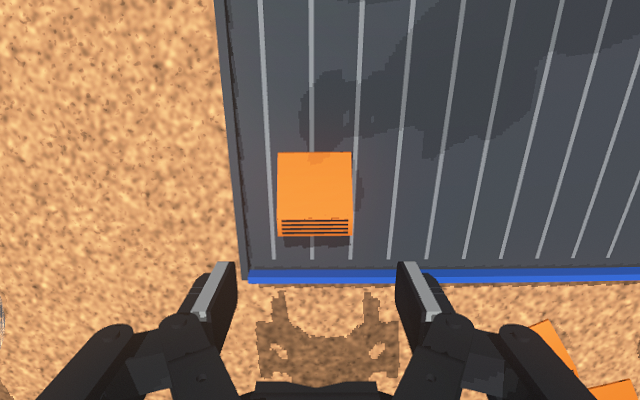

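```bash
python3 - <<'E'
from h import *
d=grab("wrist")
for p in [(-.2,-.105,0),(-.2,-.105,.01),(-.2,0,0),(-.1,-.105,.01),(0,-.105,.01)]: print(p,proj(d,bd(*p)).round(0))
for x in (-.175,-.125):
  for y,z in((-.01,.002),(-.06,.028)): print(x,y,proj(d,bd(x,y,z)).round(0))
E
```

```text
(-0.2, -0.105, 0) [254. 269.]
(-0.2, -0.105, 0.01) [252. 277.]
(-0.2, 0, 0) [243. 140.]
(-0.1, -0.105, 0.01) [382. 277.]
(0, -0.105, 0.01) [509. 276.]
-0.175 -0.01 [280. 155.]
-0.175 -0.06 [280. 239.]
-0.125 -0.01 [354. 155.]
-0.125 -0.06 [354. 239.]
```

Emit:
steer_hand(
  motion=[
    [[0,0,0,-0.076],[-0.0005,0,0,-0.076],[-0.038,0.0126,0,0],[-0.04,0.0137,0,0],[-0.04,0.0137,0,0]],
  ],
  jaw=0.07,
)

```text
clock: 5.83
position: [0.4578, -0.0745, 0.1455]
ee_rot: [-0.002, 0.702, 0.713, -0.001]
contact_force: [1.1, 1.7, 0.5]
width: 0.0702
gripper_force: 0.0
```

Emit:
steer_hand(
  motion=[
    [[-0.04,0.0137,0,0],[-0.04,0.0137,0,0],[-0.04,0.0137,0.01,0],[-0.0434,0.0142,0.018,0],[0,0,0,0]],
  ],
)

```text
clock: 6.25
position: [0.514, -0.2337, 0.1179]
ee_rot: [-0.0, 0.704, 0.71, -0.001]
contact_force: [-0.8, -0.3, 0.2]
width: 0.0698
gripper_force: 0.0
```

Emit:
steer_hand(
  motion=[
    [[0,0,0,0],[0,0,0,0]],
  ],
)

```text
clock: 6.42
position: [0.5114, -0.2265, 0.1204]
ee_rot: [-0.003, 0.703, 0.711, -0.0]
contact_force: [-0.3, -0.1, 0.5]
width: 0.07
gripper_force: 0.0
```

```bash
python3 - <<'E'
from h import *
x,y,a=wg((.5172,-.2309,.0132)); s=go(x,y,.031,a)
b=bd(-.05,-.035-.007); s=go(x,y,.14,a,s);s=go(b[0],b[1],.14,BY,s); go(b[0],b[1],b[2]+.031,BY,s)
E
```

```text
turn -0.001  d -0.0115 0.0058 0.0894
turn -0.000  d 0.0000 0.0000 -0.1090
turn 0.152  d 0.2642 -0.0379 -0.0000
turn -0.000  d 0.0000 0.0000 0.0827
```

Emit:
steer_hand(
  motion=[
    [[-0.0115,0.0058,0.02,0],[0,0,0.035,0],[0,0,0.0344,0],[0,0,0,0],[0,0,0,0]],
  ],
)

```text
clock: 6.83
position: [0.517, -0.2364, 0.0319]
ee_rot: [-0.003, 0.702, 0.712, -0.001]
contact_force: [-0.7, -0.5, 0.7]
width: 0.0699
gripper_force: 0.0
```

Emit:
steer_hand(
  motion=[
    [[0,0,0,0],[0,0,0,0],[0,0,0,0],[0,0,0,0],[0,0,0,0]],
  ],
  jaw=0.03,
  grip_n=40,
)

```text
clock: 7.25
position: [0.5204, -0.2393, 0.0355]
ee_rot: [0.002, 0.703, 0.712, 0.001]
contact_force: [0.2, 1.5, 7.4]
width: 0.0488
gripper_force: 42.6
```

Emit:
steer_hand(
  motion=[
    [[0,0,-0.03,0],[0,0,-0.04,0],[0,0,-0.039,0],[0,0,0,0.076],[0,0,0,0.076]],
  ],
)

```text
clock: 7.67
position: [0.5208, -0.2401, 0.1464]
ee_rot: [0.004, 0.756, 0.655, 0.001]
contact_force: [-1.0, 0.7, -1.4]
width: 0.0487
gripper_force: 42.1
```

Emit:
steer_hand(
  motion=[
    [[0.039,-0.0056,0,0],[0.039,-0.0056,0,0],[0.039,-0.0056,0,0],[0.039,-0.0056,0,0],[0.039,-0.0056,0,0]],
  ],
)

```text
clock: 8.08
position: [0.5179, -0.0404, 0.1429]
ee_rot: [0.001, 0.755, 0.656, 0.001]
contact_force: [1.0, -0.4, -1.2]
width: 0.0489
gripper_force: 42.1
```

Emit:
steer_hand(
  motion=[
    [[0.039,-0.0056,0,0],[0.0302,-0.0043,0.01,0],[0,0,0.03,0],[0,0,0.02,0],[0,0,0,0]],
  ],
)

```text
clock: 8.5
position: [0.515, 0.0291, 0.0795]
ee_rot: [-0.002, 0.754, 0.657, -0.002]
contact_force: [-0.6, -0.0, -0.9]
width: 0.0487
gripper_force: 42.0
```

Emit:
steer_hand(
  motion=[
    [[0,0,0,0],[0,0,0,0]],
  ],
)

```text
clock: 8.67
position: [0.519, 0.0276, 0.0833]
ee_rot: [0.001, 0.755, 0.656, 0.001]
contact_force: [0.3, -0.1, -0.8]
width: 0.0488
gripper_force: 42.1
```

```bash
python3 - <<'E'
from h import *
b=bd(-.05,-.042); go(b[0],b[1],b[2]+.032,BY)
E
```

```text
turn -0.001  d 0.0010 -0.0028 0.0249
```

Emit:
steer_hand(
  motion=[
    [[0.001,-0.0028,0.010,0],[0,0,0.0095,0],[0,0,0,0],[0,0,0,0]],
  ],
)

```text
clock: 9.0
position: [0.5164, 0.029, 0.0634]
ee_rot: [0.001, 0.755, 0.656, 0.001]
contact_force: [0.9, 0.3, 2.0]
width: 0.0488
gripper_force: 42.5
```

Emit:
steer_hand(
  motion=[
    [[0,0,0,0],[0,0,0,0],[0,0,0,0],[0,0,0,0]],
  ],
  jaw=0.070,
)

```text
clock: 9.33
position: [0.5152, 0.0294, 0.0625]
ee_rot: [-0.0, 0.755, 0.656, -0.0]
contact_force: [-0.2, -0.1, 0.6]
width: 0.0699
gripper_force: 0.0
```

Emit:
steer_hand(
  motion=[
    [[0,0,-0.03,0],[0,0,-0.04,0],[0,0,-0.02,0],[0,0,0,0],[0,0,0,0]],
  ],
)

```text
clock: 9.75
position: [0.516, 0.0294, 0.1537]
ee_rot: [0.001, 0.754, 0.656, 0.001]
contact_force: [0.0, -0.0, -0.5]
width: 0.0698
gripper_force: 0.0
```

```bash
python3 - <<'E'
from h import *
x,y,a=wg((.6023,-.147,.3832)); s=go(x,y,.12,a); s=go(x,y,.031,a,s);s=go(x,y,.14,a,s)
b=bd(.05,-.035-.007); s=go(b[0],b[1],.14,BY,s);s= go(b[0],b[1],b[2]+.037,BY,s);s= go(b[0],b[1],.14,BY,s)
x,y,a=wg((.6907,-.2352,.1228)); s=go(x,y,.12,a,s); s=go(x,y,.031,a,s);s=go(x,y,.14,a,s)
b=bd(.15,-.035-.007); s=go(b[0],b[1],.14,BY,s);s= go(b[0],b[1],b[2]+.037,BY,s);s= go(b[0],b[1],.14,BY,s)
E
```

```text
turn -0.522  d -0.2029 0.0141 0.0337
turn -0.000  d 0.0000 0.0000 0.0890
turn -0.000  d 0.0000 0.0000 -0.1090
turn 0.522  d 0.1685 -0.0130 -0.0000
turn -0.000  d 0.0000 0.0000 0.0767
turn -0.000  d 0.0000 0.0000 -0.0767
turn -0.262  d -0.2647 0.0440 0.0200
turn -0.000  d 0.0000 0.0000 0.0890
turn -0.000  d 0.0000 0.0000 -0.1090
turn 0.262  d 0.2443 -0.0110 -0.0000
turn -0.000  d 0.0000 0.0000 0.0767
turn -0.000  d 0.0000 0.0000 -0.0767
```

```bash
cat >> h.py <<'E'
def blobs(n="top",zb=False):
    d=grab(n); h=cv2.cvtColor(d["img"],cv2.COLOR_RGB2HSV); m=cv2.inRange(h,(5,190,90),(18,255,255))
    m=cv2.morphologyEx(m,cv2.MORPH_OPEN,np.ones((3,3))); k,_,st,c=cv2.connectedComponentsWithStats(m)
    for i in range(1,k):
        if st[i,4]>120:
            p=at(d,*c[i],.012); q=at(d,*c[i],.042); l=R.from_euler("ZX",[BY,np.radians(5)]).as_matrix().T@(q-BO)
            print(n,st[i,4],"bench",p[:2].round(3),"board",l[:2].round(3))
E
```

Emit:
steer_hand(
  motion=[
    [[0,0,0,-0.1044],[0,0,0,-0.1044],[0,0,0,-0.1044],[0,0,0,-0.1044],[0,0,0,-0.1044]],
  ],
  jaw=0.07,
)

```text
clock: 10.17
position: [0.5139, 0.0295, 0.1505]
ee_rot: [-0.002, 0.557, 0.83, -0.001]
contact_force: [0.4, -0.0, -0.1]
width: 0.0703
gripper_force: 0.0
```

Emit:
steer_hand(
  motion=[
    [[-0.04,0.0028,0,0],[-0.04,0.0028,0,0],[-0.04,0.0028,0,0],[-0.04,0.0028,0.01,0],[-0.04,0.0028,0.02,0]],
  ],
)

```text
clock: 10.58
position: [0.6031, -0.1505, 0.1237]
ee_rot: [0.001, 0.56, 0.829, 0.0]
contact_force: [0.9, -0.2, -1.1]
width: 0.0699
gripper_force: 0.0
```

Emit:
steer_hand(
  motion=[
    [[-0.0029,0.0001,0.0037,0],[0,0,0,0],[0,0,0,0],[0,0,0,0]],
  ],
)

```text
clock: 10.92
position: [0.6019, -0.1496, 0.1196]
ee_rot: [-0.001, 0.559, 0.829, -0.0]
contact_force: [0.6, 0.8, -0.2]
width: 0.0701
gripper_force: 0.0
```

```bash
python3 - <<'E'
from h import *
x,y,a=wg((.6023,-.147,.3832)); s=go(x,y,.031,a)
blobs("top");blobs("wrist")
E
```

```text
turn 0.001  d -0.0047 0.0014 0.0886
top 210 bench [ 0.599 -0.144] board [ 0.05  -0.197]
top 276 bench [0.524 0.044] board [-0.049 -0.026]
top 264 bench [0.423 0.061] board [-0.148 -0.024]
wrist 5008 bench [ 0.599 -0.144] board [ 0.051 -0.191]
wrist 3765 bench [ 0.686 -0.235] board [ 0.137 -0.259]
```

Emit:
steer_hand(
  motion=[
    [[-0.0047,0.0014,0.02,0],[0,0,0.035,0],[0,0,0.0336,0],[0,0,0,0],[0,0,0,0]],
  ],
)

```text
clock: 11.43
position: [0.6047, -0.1534, 0.0309]
ee_rot: [-0.002, 0.559, 0.829, -0.0]
contact_force: [0.1, -0.1, 0.0]
width: 0.0701
gripper_force: 0.0
```

Emit:
steer_hand(
  motion=[
    [[0,0,0,0],[0,0,0,0],[0,0,0,0],[0,0,0,0],[0,0,0,0]],
  ],
  jaw=0.03,
  grip_n=40,
)

```text
clock: 11.85
position: [0.6079, -0.1553, 0.0344]
ee_rot: [0.003, 0.56, 0.829, 0.001]
contact_force: [0.5, 1.1, 6.7]
width: 0.0493
gripper_force: 43.4
```

Emit:
steer_hand(
  motion=[
    [[0,0,-0.03,0],[0,0,-0.04,0],[0,0,-0.039,0],[0,0,0,0],[0,0,0,0.1]],
  ],
)

```text
clock: 12.27
position: [0.6082, -0.1557, 0.1451]
ee_rot: [0.004, 0.601, 0.799, 0.001]
contact_force: [0.1, 0.2, -1.0]
width: 0.0488
gripper_force: 42.5
```

Emit:
steer_hand(
  motion=[
    [[0,0,0,0.1055],[0,0,0,0.1055],[0,0,0,0.1055],[0,0,0,0.1055],[0,0,0,0]],
  ],
)

```text
clock: 12.68
position: [0.6061, -0.1549, 0.1413]
ee_rot: [0.001, 0.755, 0.656, 0.0]
contact_force: [0.2, -0.3, -1.4]
width: 0.049
gripper_force: 42.5
```

```bash
python3 - <<'E'
from h import *
b=bd(.05,-.042); s=go(b[0],b[1],.14,BY); go(b[0],b[1],b[2]+.039,BY,s)
E
```

```text
turn -0.002  d 0.1697 -0.0143 0.0013
turn -0.000  d 0.0000 0.0000 0.0747
```

Emit:
steer_hand(
  motion=[
    [[0.04,-0.0034,0,0],[0.04,-0.0034,0,0],[0.04,-0.0034,0,0],[0.03,-0.0025,0.01,0],[0.0197,-0.0016,0.02,0]],
  ],
)

```text
clock: 13.1
position: [0.6174, 0.0183, 0.1133]
ee_rot: [0.002, 0.753, 0.658, 0.003]
contact_force: [0.1, 0.1, -1.3]
width: 0.0483
gripper_force: 42.5
```

Emit:
steer_hand(
  motion=[
    [[0,0,0.02,0],[0,0,0.01,0],[0,0,0,0],[0,0,0,0]],
  ],
)

```text
clock: 13.43
position: [0.6154, 0.0146, 0.0805]
ee_rot: [-0.0, 0.754, 0.656, -0.0]
contact_force: [0.6, -0.0, 0.3]
width: 0.0488
gripper_force: 42.5
```

```bash
python3 - <<'E'
from h import *
b=bd(.05,-.042); s=go(b[0],b[1],b[2]+.037,BY)
E
```

```text
turn 0.001  d 0.0006 -0.0000 0.0172
```

Emit:
steer_hand(
  motion=[
    [[0,0,0.010,0],[0,0,0.0075,0],[0,0,0,0],[0,0,0,0]],
  ],
)

```text
clock: 13.77
position: [0.6157, 0.0147, 0.0633]
ee_rot: [0.0, 0.755, 0.656, 0.0]
contact_force: [0.5, 0.7, -0.4]
width: 0.0489
gripper_force: 42.6
```

Emit:
steer_hand(
  motion=[
    [[0,0,0,0],[0,0,0,0],[0,0,0,0],[0,0,0,0]],
  ],
  jaw=0.070,
)

```text
clock: 14.1
position: [0.6153, 0.0152, 0.0631]
ee_rot: [0.0, 0.754, 0.656, -0.0]
contact_force: [0.1, 0.1, 0.9]
width: 0.0697
gripper_force: 0.0
```

Emit:
steer_hand(
  motion=[
    [[0,0,-0.03,0],[0,0,-0.04,0],[0,0,-0.01,0],[0,0,0,-0.131],[0,0,0,-0.131]],
  ],
)

```text
clock: 14.52
position: [0.6162, 0.0152, 0.1449]
ee_rot: [0.001, 0.664, 0.747, 0.001]
contact_force: [0.6, -0.0, -0.1]
width: 0.07
gripper_force: 0.0
```

Emit:
steer_hand(
  motion=[
    [[-0.04,0.0066,0,0],[-0.04,0.0066,0,0],[-0.04,0.0066,0,0],[-0.04,0.0066,0,0],[-0.04,0.0066,0,0]],
  ],
)

```text
clock: 14.93
position: [0.6706, -0.1815, 0.1432]
ee_rot: [0.0, 0.667, 0.745, 0.0]
contact_force: [0.9, -0.2, -0.3]
width: 0.0701
gripper_force: 0.0
```

Emit:
steer_hand(
  motion=[
    [[-0.04,0.0066,0,0],[-0.0247,0.0044,0.01,0],[0,0,0,-0.012],[0,0,0,0]],
  ],
)

```text
clock: 15.27
position: [0.6879, -0.2444, 0.1317]
ee_rot: [-0.001, 0.663, 0.749, -0.0]
contact_force: [-0.2, 0.3, -0.2]
width: 0.0696
gripper_force: 0.0
```

```bash
python3 - <<'E'
from h import *
x,y,a=wg((.6907,-.2352,.1228)); s=go(x,y,.031,a); blobs("wrist")
E
```

```text
turn -0.002  d 0.0018 0.0039 0.1007
wrist 4541 bench [ 0.689 -0.232] board [ 0.154 -0.266]
```

Emit:
steer_hand(
  motion=[
    [[0.0018,0.0039,0.03,0],[0,0,0.035,0],[0,0,0.0352,0],[0,0,0,0],[0,0,0,0]],
  ],
)

```text
clock: 15.73
position: [0.6906, -0.2383, 0.0314]
ee_rot: [-0.002, 0.662, 0.75, -0.001]
contact_force: [-0.9, 0.1, -0.0]
width: 0.0697
gripper_force: 0.0
```

Emit:
steer_hand(
  motion=[
    [[0,0,0,0],[0,0,0,0],[0,0,0,0],[0,0,0,0],[0,0,0,0]],
  ],
  jaw=0.03,
  grip_n=40,
)

```text
clock: 16.15
position: [0.694, -0.2412, 0.0364]
ee_rot: [0.003, 0.662, 0.749, 0.001]
contact_force: [0.5, 1.5, 6.5]
width: 0.0489
gripper_force: 42.5
```

Emit:
steer_hand(
  motion=[
    [[0,0,-0.03,0],[0,0,-0.04,0],[0,0,-0.039,0],[0,0,0,0.12],[0,0,0,0.12]],
  ],
)

```text
clock: 16.57
position: [0.6942, -0.2418, 0.1475]
ee_rot: [0.004, 0.749, 0.662, 0.002]
contact_force: [0.1, 0.0, -1.7]
width: 0.0488
gripper_force: 41.9
```

Emit:
steer_hand(
  motion=[
    [[0,0,0,0.022],[0,0,0,0],[0.03,-0.0013,0,0],[0.04,-0.0018,0,0],[0.04,-0.0018,0,0]],
  ],
)

```text
clock: 16.98
position: [0.702, -0.1311, 0.141]
ee_rot: [-0.0, 0.755, 0.656, -0.0]
contact_force: [0.7, 0.3, -0.6]
width: 0.0487
gripper_force: 41.9
```

```bash
python3 - <<'E'
from h import *
b=bd(.15,-.042); s=go(b[0],b[1],.14,BY); go(b[0],b[1],b[2]+.037,BY,s)
E
```

```text
turn -0.000  d 0.1329 -0.0060 0.0010
turn -0.000  d 0.0000 0.0000 0.0767
```

Emit:
steer_hand(
  motion=[
    [[0.04,-0.0018,0,0],[0.04,-0.0018,0,0],[0.04,-0.0018,0,0],[0.0129,-0.0006,0.02,0],[0,0,0.03,0]],
  ],
)

```text
clock: 17.4
position: [0.7175, 0.0062, 0.0947]
ee_rot: [0.002, 0.752, 0.659, 0.003]
contact_force: [0.7, -0.9, -0.5]
width: 0.0487
gripper_force: 41.9
```

Emit:
steer_hand(
  motion=[
    [[0,0,0,0],[0,0,0,0],[0,0,0,0]],
  ],
)

```text
clock: 17.65
position: [0.7153, 0.0006, 0.0923]
ee_rot: [0.0, 0.754, 0.656, 0.0]
contact_force: [0.9, 0.2, -1.0]
width: 0.0487
gripper_force: 41.9
```

```bash
python3 - <<'E'
from h import *
b=bd(.15,-.042); s=go(b[0],b[1],b[2]+.0375,BY)
E
```

```text
turn 0.000  d 0.0006 -0.0010 0.0285
```

Emit:
steer_hand(
  motion=[
    [[0.0006,-0.001,0.015,0],[0,0,0.0135,0],[0,0,0,0],[0,0,0,0]],
  ],
)

```text
clock: 17.98
position: [0.715, 0.001, 0.0651]
ee_rot: [0.001, 0.755, 0.656, 0.001]
contact_force: [0.8, 0.2, -1.2]
width: 0.0484
gripper_force: 42.2
```

Emit:
steer_hand(
  motion=[
    [[0,0,0,0],[0,0,0,0],[0,0,0,0],[0,0,0,0]],
  ],
  jaw=0.070,
)

```text
clock: 18.32
position: [0.7143, 0.002, 0.0641]
ee_rot: [0.0, 0.755, 0.656, 0.0]
contact_force: [-0.2, -0.5, 0.9]
width: 0.0695
gripper_force: 0.0
```

Emit:
steer_hand(
  motion=[
    [[0,0,-0.03,0],[0,0,-0.04,0],[0,0,-0.04,0],[0,0,-0.04,0],[0,0,-0.03,0]],
  ],
)

```text
clock: 18.73
position: [0.7146, 0.0022, 0.2477]
ee_rot: [0.002, 0.754, 0.656, 0.001]
contact_force: [1.4, -0.3, 0.3]
width: 0.07
gripper_force: 0.0
```

```bash
python3 - <<'E'
from h import *
s=go(.49,-.46,.25,.019)
E
```

```text
turn -0.158  d -0.4578 -0.2334 -0.0023
```

Emit:
steer_hand(
  motion=[
    [[0,0,0,-0.079],[0,0,0,-0.079],[-0.035,-0.0178,0,0],[-0.035,-0.0178,0,0],[-0.035,-0.0178,0,0]],
  ],
)

```text
clock: 19.15
position: [0.662, -0.1042, 0.2434]
ee_rot: [0.0, 0.699, 0.715, -0.0]
contact_force: [0.1, -0.7, 0.6]
width: 0.07
gripper_force: 0.0
```

Emit:
steer_hand(
  motion=[
    [[-0.035,-0.0178,0,0],[-0.035,-0.0178,0,0],[-0.035,-0.0178,0,0],[-0.035,-0.0178,0,0],[-0.035,-0.0178,0,0]],
  ],
)

```text
clock: 19.57
position: [0.5758, -0.2819, 0.2438]
ee_rot: [0.0, 0.7, 0.714, 0.0]
contact_force: [0.6, 0.6, 0.8]
width: 0.0696
gripper_force: 0.0
```

Emit:
steer_hand(
  motion=[
    [[-0.035,-0.0178,0,0],[-0.035,-0.0178,0,0],[-0.035,-0.0178,0,0],[-0.035,-0.0178,0,0],[-0.035,-0.0178,0,0]],
  ],
)

```text
clock: 19.98
position: [0.4902, -0.4587, 0.2438]
ee_rot: [0.0, 0.7, 0.714, 0.0]
contact_force: [0.8, -0.2, 0.5]
width: 0.0703
gripper_force: 0.0
```

Emit:
steer_hand(
  motion=[
    [[0,0,0,0],[0,0,0,0],[0,0,0,0]],
  ],
)

```text
clock: 20.23
position: [0.4912, -0.4569, 0.2433]
ee_rot: [-0.0, 0.701, 0.714, 0.0]
contact_force: [0.7, 0.6, 0.4]
width: 0.0697
gripper_force: 0.0
```

```bash
python3 - <<'E'
from h import *
s=go(.49,-.46,.25,.019); d=grab("wrist");save(d,"pics/v1.png")
import pickle; pickle.dump(d,open("v1.pkl","wb"))
for P in [(.4763,-.3946,.102),(.5128,-.3904,.062)]: print(proj(d,P))
blobs("top")
E
```

```text
turn -0.001  d -0.0031 -0.0013 -0.0067
[297.85514397 106.34658474]
[344.37397867  98.23111384]
top 276 bench [0.726 0.014] board [ 0.151 -0.028]
top 276 bench [0.626 0.032] board [ 0.052 -0.024]
top 276 bench [0.524 0.044] board [-0.048 -0.026]
top 271 bench [0.423 0.06 ] board [-0.148 -0.024]
```

View pics/v1.png

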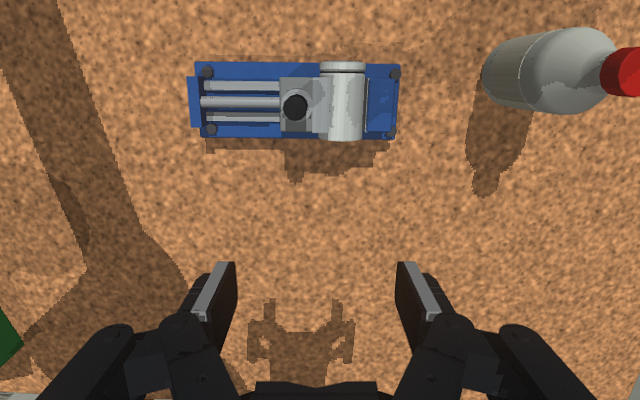

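Knob top at (295,107), within 3 px of the prediction; the cell lies at (343,100) under the jaw's lip; the vise points along the image's horizontal. Going to pinch the knob.

```bash
python3 -c "
from h import *
s=go(.4755,-.3945,.15,.019);go(.4755,-.3945,.096,.019,s)"

```

```text
turn 0.001  d 0.0617 -0.0152 0.0935
turn -0.000  d 0.0000 0.0000 0.0540
```

Emit:
steer_hand(
  motion=[
    [[0.02,-0.005,0.03,0],[0.02,-0.005,0.03,0],[0.0217,-0.0052,0.0335,0],[0,0,0,0],[0,0,0,0]],
  ],
  jaw=0.05,
)

```text
clock: 20.75
position: [0.4736, -0.3916, 0.1476]
ee_rot: [-0.004, 0.699, 0.715, 0.0]
contact_force: [0.6, -0.2, 0.7]
width: 0.0502
gripper_force: 0.0
```

Emit:
steer_hand(
  motion=[
    [[0,0,0.03,0],[0,0,0.024,0],[0,0,0,0],[0,0,0,0]],
  ],
)

```text
clock: 21.08
position: [0.4762, -0.3966, 0.0967]
ee_rot: [0.001, 0.7, 0.714, -0.0]
contact_force: [0.0, -0.7, -0.2]
width: 0.0504
gripper_force: 0.0
```

Emit:
steer_hand(
  motion=[
    [[0,0,0,0],[0,0,0,0],[0,0,0,0],[0,0,0,0],[0,0,0,0]],
  ],
  jaw=0.005,
  grip_n=40,
)

```text
clock: 21.5
position: [0.4757, -0.3972, 0.0982]
ee_rot: [0.002, 0.7, 0.714, -0.0]
contact_force: [-0.6, -0.7, 5.5]
width: 0.0166
gripper_force: 39.1
```

Emit:
steer_hand(
  motion=[
    [[0,0,0,0],[0,0,0,0]],
  ],
)

```text
clock: 21.67
position: [0.4757, -0.3972, 0.0982]
ee_rot: [0.002, 0.7, 0.714, -0.0]
contact_force: [-0.4, 0.2, 5.6]
width: 0.0168
gripper_force: 39.1
```

Emit:
steer_hand(
  motion=[
    [[0,-0.012,0,0],[0,-0.014,0,0],[0,-0.014,0,0],[0,-0.013,0,0],[0,0,0,0]],
  ],
)

```text
clock: 22.08
position: [0.4216, -0.3974, 0.0982]
ee_rot: [0.002, 0.701, 0.713, 0.0]
contact_force: [-2.2, 1.1, 6.9]
width: 0.0166
gripper_force: 39.9
```

Emit:
steer_hand(
  motion=[
    [[0,0,0,0],[0,0,0,0]],
  ],
)

```text
clock: 22.25
position: [0.4216, -0.3975, 0.0982]
ee_rot: [0.001, 0.7, 0.714, -0.001]
contact_force: [-3.2, 1.0, 8.7]
width: 0.0166
gripper_force: 40.1
```

Emit:
steer_hand(
  motion=[
    [[0,0,0,0],[0,0,0,0],[0,0,0,0]],
  ],
  jaw=0.06,
)

```text
clock: 22.5
position: [0.4222, -0.397, 0.0962]
ee_rot: [0.001, 0.7, 0.714, 0.0]
contact_force: [-0.8, -0.7, 0.4]
width: 0.052
gripper_force: 0.0
```

Emit:
steer_hand(
  motion=[
    [[0,0,-0.03,0],[0,0,-0.03,0],[0,0,-0.01,0],[0,0,0,0],[0,0,0,0]],
  ],
)

```text
clock: 22.92
position: [0.422, -0.3968, 0.1658]
ee_rot: [0.0, 0.7, 0.714, -0.0]
contact_force: [-0.2, 1.3, -0.4]
width: 0.0599
gripper_force: 0.0
```

```bash
python3 -c "
from h import *
s=go(.5128,-.3904,.17,.019+np.pi/2);go(.5128,-.3904,.06,.019+np.pi/2,s); print(manip.get_state()['qpos'].round(2))"
```

```text
turn 1.571  d 0.0909 -0.0047 -0.0042
turn -0.000  d 0.0000 0.0000 0.1100
[-0.87  0.34  1.63  0.    1.16 -0.89]
```

Emit:
steer_hand(
  motion=[
    [[0,0,0,0.121],[0,0,0,0.121],[0,0,0,0.121],[0,0,0,0.121],[0,0,0,0.121]],
  ],
  jaw=0.08,
)

```text
clock: 23.33
position: [0.4211, -0.3958, 0.1634]
ee_rot: [-0.002, 0.883, 0.47, -0.0]
contact_force: [0.6, 0.3, -0.4]
width: 0.0802
gripper_force: 0.0
```

Emit:
steer_hand(
  motion=[
    [[0,0,0,0.121],[0,0,0,0.121],[0,0,0,0.121],[0,0,0,0.121],[0,0,0,0.121]],
  ],
)

```text
clock: 23.75
position: [0.421, -0.3958, 0.1634]
ee_rot: [-0.002, 0.983, 0.186, -0.001]
contact_force: [-1.1, 0.7, 0.7]
width: 0.0796
gripper_force: 0.0
```

Emit:
steer_hand(
  motion=[
    [[0,0,0,0.121],[0,0,0,0.121],[0,0,0,0.119],[0.03,-0.0015,0,0],[0.03,-0.0015,0,0]],
  ],
)

```text
clock: 24.17
position: [0.4805, -0.392, 0.1635]
ee_rot: [-0.002, 1.0, 0.008, -0.002]
contact_force: [-0.5, -0.6, 0.4]
width: 0.0802
gripper_force: 0.0
```

Emit:
steer_hand(
  motion=[
    [[0.0309,-0.0017,0,0],[0,0,0,0],[0,0,0,0],[0,0,0,0]],
  ],
)

```text
clock: 24.5
position: [0.5116, -0.3895, 0.1636]
ee_rot: [-0.001, 1.0, 0.01, -0.002]
contact_force: [-1.1, -0.4, 0.1]
width: 0.0803
gripper_force: 0.0
```

```bash
python3 -c "
from h import *
go(.5128,-.3904,.052,.019+np.pi/2)"
```

```text
turn 0.000  d 0.0012 0.0009 0.1116
```

Emit:
steer_hand(
  motion=[
    [[0.0012,0.0009,0.03,0],[0,0,0.035,0],[0,0,0.03,0],[0,0,0.0166,0],[0,0,0,0]],
  ],
)

```text
clock: 24.92
position: [0.5097, -0.3888, 0.0493]
ee_rot: [-0.004, 1.0, 0.009, -0.004]
contact_force: [-1.0, 0.4, -0.6]
width: 0.08
gripper_force: 0.0
```

Emit:
steer_hand(
  motion=[
    [[0,0,0,0],[0,0,0,0],[0,0,0,0],[0,0,0,0],[0,0,0,0]],
  ],
  jaw=0.05,
  grip_n=40,
)

```text
clock: 25.33
position: [0.5135, -0.3918, 0.0553]
ee_rot: [0.001, 1.0, 0.009, -0.0]
contact_force: [-2.4, -1.4, -1.4]
width: 0.0644
gripper_force: 46.2
```

Emit:
steer_hand(
  motion=[
    [[0,0,0,0],[0,0,-0.02,0],[0,0,-0.03,0],[0,0,-0.03,0],[0,0,-0.03,0]],
  ],
)

```text
clock: 25.75
position: [0.5147, -0.391, 0.1656]
ee_rot: [-0.0, 1.0, 0.009, 0.001]
contact_force: [-0.4, -0.2, -2.4]
width: 0.0648
gripper_force: 46.1
```

Emit:
steer_hand(
  motion=[
    [[0,0,0,0],[0,0,0,0]],
  ],
)

```text
clock: 25.92
position: [0.5156, -0.3921, 0.1669]
ee_rot: [0.002, 1.0, 0.01, 0.003]
contact_force: [-0.1, 0.7, -1.5]
width: 0.0642
gripper_force: 46.3
```

```bash
python3 - <<'E'
from h import *
b=bd(-.15,-.001,.02); print(b); s=go(b[0],b[1],.16,BY);go(b[0],b[1],b[2]+.012,BY,s)
E
```

```text
[0.4227672  0.08157004 0.04983674]
turn -1.413  d 0.4562 -0.1576 0.0069
turn -0.000  d 0.0000 0.0000 0.0982
```

Emit:
steer_hand(
  motion=[
    [[0,0,0,-0.118],[0,0,0,-0.118],[0,0,0,-0.118],[0,0,0,-0.118],[0,0,0,-0.118]],
  ],
)

```text
clock: 26.33
position: [0.5134, -0.3902, 0.162]
ee_rot: [-0.002, 0.953, 0.303, -0.001]
contact_force: [-0.8, 1.6, -1.8]
width: 0.0644
gripper_force: 46.2
```

Emit:
steer_hand(
  motion=[
    [[0,0,0,-0.118],[0,0,0,-0.118],[0,0,0,-0.118],[0,0,0,-0.118],[0,0,0,-0.118]],
  ],
)

```text
clock: 26.75
position: [0.5134, -0.3902, 0.1619]
ee_rot: [-0.002, 0.824, 0.567, -0.0]
contact_force: [-0.8, 0.0, -3.1]
width: 0.0642
gripper_force: 46.2
```

Emit:
steer_hand(
  motion=[
    [[0,0,0,-0.118],[0,0,0,-0.115],[0.02,-0.007,0,0],[0.036,-0.0125,0,0],[0.036,-0.0125,0,0]],
  ],
)

```text
clock: 27.17
position: [0.4942, -0.2947, 0.1617]
ee_rot: [-0.002, 0.755, 0.655, 0.0]
contact_force: [-1.0, 0.6, -1.6]
width: 0.0641
gripper_force: 46.2
```

Emit:
steer_hand(
  motion=[
    [[0.036,-0.0125,0,0],[0.036,-0.0125,0,0],[0.036,-0.0125,0,0],[0.036,-0.0125,0,0],[0.036,-0.0125,0,0]],
  ],
)

```text
clock: 27.58
position: [0.4564, -0.1065, 0.1626]
ee_rot: [-0.002, 0.755, 0.656, -0.0]
contact_force: [1.0, -0.6, -2.3]
width: 0.0641
gripper_force: 46.2
```

Emit:
steer_hand(
  motion=[
    [[0.036,-0.0125,0,0],[0.036,-0.0125,0,0],[0.036,-0.0125,0,0],[0.036,-0.0125,0,0],[0.036,-0.0125,0,0]],
  ],
)

```text
clock: 28.0
position: [0.4192, 0.08, 0.1628]
ee_rot: [-0.001, 0.755, 0.656, -0.001]
contact_force: [0.5, -0.0, -3.0]
width: 0.0639
gripper_force: 46.2
```

Emit:
steer_hand(
  motion=[
    [[0.02,-0.007,0,0],[0,0,0,0],[0,0,0,0],[0,0,0,0]],
  ],
)

```text
clock: 28.33
position: [0.4165, 0.0986, 0.1633]
ee_rot: [-0.0, 0.754, 0.657, -0.001]
contact_force: [0.7, -0.1, -2.9]
width: 0.0644
gripper_force: 46.2
```

```bash
python3 - <<'E'
from h import *
b=bd(-.15,-.001,.02); print(b); s=go(b[0],b[1],b[2]+.0145,BY); blobs("top")
E
```

```text
[0.4227672  0.08157004 0.04983674]
turn 0.001  d -0.0160 0.0086 0.0990
top 266 bench [0.727 0.014] board [ 0.152 -0.028]
top 274 bench [0.626 0.033] board [ 0.052 -0.024]
top 277 bench [0.524 0.044] board [-0.049 -0.027]
```

Emit:
steer_hand(
  motion=[
    [[-0.016,0.0086,0,0],[0,0,0.04,0],[0,0,0.03,0],[0,0,0,0],[0,0,0,0]],
  ],
)

```text
clock: 28.8
position: [0.4221, 0.0807, 0.0932]
ee_rot: [-0.001, 0.755, 0.656, -0.002]
contact_force: [-0.7, 0.3, -2.6]
width: 0.0642
gripper_force: 46.7
```

Emit:
steer_hand(
  motion=[
    [[0,0,0,0],[0,0,0,0]],
  ],
)

```text
clock: 28.97
position: [0.425, 0.0815, 0.0958]
ee_rot: [0.001, 0.755, 0.656, 0.001]
contact_force: [-0.1, -0.8, -1.5]
width: 0.0639
gripper_force: 46.8
```

```bash
python3 - <<'E'
from h import *
b=bd(-.15,-.001,.02); s=go(b[0],b[1],b[2]+.0145,BY); blobs("scene")
E
```

```text
turn -0.001  d -0.0003 -0.0022 0.0315
scene 214 bench [0.391 0.067] board [-0.14  -0.043]
scene 271 bench [0.49  0.052] board [-0.043 -0.044]
scene 287 bench [0.595 0.04 ] board [ 0.058 -0.041]
scene 356 bench [0.694 0.023] board [ 0.155 -0.045]
```

Emit:
steer_hand(
  motion=[
    [[0.001,-0.0022,0.012,0],[0,0,0.012,0],[0,0,0.0065,0],[0,0,0,0],[0,0,0,0]],
  ],
)

```text
clock: 29.43
position: [0.422, 0.0832, 0.0645]
ee_rot: [0.001, 0.754, 0.656, 0.001]
contact_force: [-0.4, 0.5, -2.3]
width: 0.0642
gripper_force: 47.2
```

Emit:
steer_hand(
  motion=[
    [[0,0,0,0],[0,0,0,0]],
  ],
)

```text
clock: 29.6
position: [0.4217, 0.0831, 0.0642]
ee_rot: [0.0, 0.754, 0.656, 0.0]
contact_force: [-0.1, -0.0, -1.2]
width: 0.0642
gripper_force: 47.2
```

```bash
python3 -c "
from h import *
b=bd(-.15,-.001,.02); s=go(b[0],b[1],b[2]+.0145,BY)"
```

```text
turn 0.000  d -0.0014 0.0013 -0.0001
```

Emit:
steer_hand(
  motion=[
    [[0,0,0.0015,0],[0,0,0.001,0],[0,0,0,0],[0,0,0,0]],
  ],
)

```text
clock: 29.93
position: [0.4223, 0.0838, 0.0636]
ee_rot: [0.0, 0.755, 0.656, 0.002]
contact_force: [-3.7, 3.4, 18.5]
width: 0.0643
gripper_force: 49.8
```

Emit:
steer_hand(
  motion=[
    [[0,0,0,0],[0,0,0,0],[0,0,0,0],[0,0,0,0],[0,0,0,0]],
  ],
  jaw=0.075,
)

```text
clock: 30.35
position: [0.4211, 0.083, 0.0611]
ee_rot: [-0.0, 0.755, 0.656, -0.0]
contact_force: [-1.6, -0.2, 0.8]
width: 0.0752
gripper_force: 0.0
```

Emit:
steer_hand(
  motion=[
    [[0,0,-0.02,0],[0,0,-0.03,0],[0,0,-0.04,0],[0,0,-0.02,0],[0,0,0,0]],
  ],
)

```text
clock: 30.77
position: [0.4245, 0.0832, 0.1755]
ee_rot: [0.003, 0.754, 0.656, 0.004]
contact_force: [0.8, 0.0, -1.7]
width: 0.0751
gripper_force: 0.0
```

```bash
python3 - <<'E'
from h import *
d=grab("wrist");save(d,"pics/c4.png")
s=go(.4216,-.39675,.16,.019)
E
```

```text
turn -0.158  d -0.4798 -0.0104 0.0132
```

View pics/c4.png

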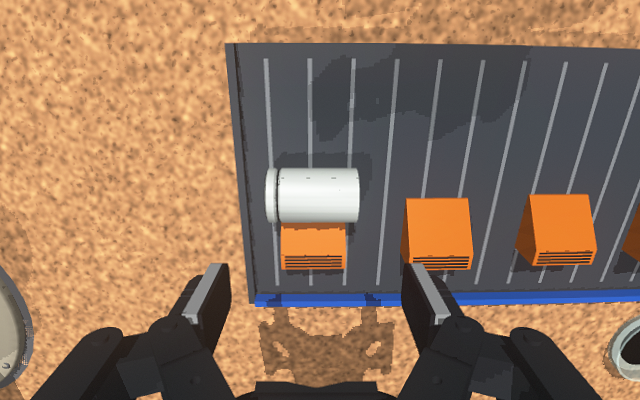

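The cell (265..359, 168..222) lies straight against its wedge (280..346, 222..270). Next: shut the vise.

Emit:
steer_hand(
  motion=[
    [[0,0,0,-0.079],[0,0,0,-0.079],[-0.04,-0.0009,0,0],[-0.04,-0.0009,0,0],[-0.04,-0.0009,0,0]],
  ],
  jaw=0.05,
)

```text
clock: 31.23
position: [0.4194, -0.0373, 0.1695]
ee_rot: [-0.001, 0.699, 0.715, -0.001]
contact_force: [0.6, -1.0, -0.9]
width: 0.0502
gripper_force: 0.0
```

Emit:
steer_hand(
  motion=[
    [[-0.04,-0.0009,0,0],[-0.04,-0.0009,0,0],[-0.04,-0.0009,0,0],[-0.04,-0.0009,0,0],[-0.04,-0.0009,0,0]],
  ],
)

```text
clock: 31.65
position: [0.4186, -0.2383, 0.1693]
ee_rot: [-0.002, 0.701, 0.714, -0.0]
contact_force: [0.7, 0.2, 0.6]
width: 0.0503
gripper_force: 0.0
```

Emit:
steer_hand(
  motion=[
    [[-0.04,-0.0009,0,0],[-0.04,-0.0009,0,0],[-0.04,-0.0005,0,0],[-0.0398,0,0,0],[0,0,0,0]],
  ],
)

```text
clock: 32.07
position: [0.4206, -0.4044, 0.1689]
ee_rot: [0.001, 0.702, 0.712, -0.002]
contact_force: [-0.1, 0.2, 0.4]
width: 0.0504
gripper_force: 0.0
```

Emit:
steer_hand(
  motion=[
    [[0,0,0,0],[0,0,0,0]],
  ],
)

```text
clock: 32.23
position: [0.4198, -0.3956, 0.1691]
ee_rot: [-0.002, 0.701, 0.714, 0.0]
contact_force: [0.1, 1.1, 0.3]
width: 0.0499
gripper_force: 0.0
```

```bash
python3 -c "
from h import *
s=go(.4216,-.3968,.096,.019)"
```

```text
turn -0.001  d -0.0012 0.0018 0.0731
```

Emit:
steer_hand(
  motion=[
    [[-0.0012,0.0018,0.03,0],[0,0,0.03,0],[0,0,0.0131,0],[0,0,0,0],[0,0,0,0]],
  ],
)

```text
clock: 32.65
position: [0.4223, -0.3959, 0.0974]
ee_rot: [-0.002, 0.7, 0.714, 0.0]
contact_force: [1.1, 0.1, 0.4]
width: 0.0499
gripper_force: 0.0
```

Emit:
steer_hand(
  motion=[
    [[0,0,0,0],[0,0,0,0],[0,0,0,0],[0,0,0,0],[0,0,0,0]],
  ],
  jaw=0.005,
  grip_n=40,
)

```text
clock: 33.07
position: [0.4229, -0.3983, 0.0998]
ee_rot: [0.001, 0.7, 0.714, -0.0]
contact_force: [-1.0, 1.1, 4.7]
width: 0.0167
gripper_force: 39.3
```

Emit:
steer_hand(
  motion=[
    [[0,0.012,0,0],[0,0.014,0,0],[0,0.014,0,0],[0,0.014,0,0],[0,0.003,0,0]],
  ],
)

```text
clock: 33.48
position: [0.4767, -0.398, 0.0998]
ee_rot: [-0.002, 0.699, 0.715, -0.004]
contact_force: [-17.0, -2.7, 13.4]
width: 0.0167
gripper_force: 41.2
```

Emit:
steer_hand(
  motion=[
    [[0,0,0,0],[0,0,0,0],[0,0,0,0]],
  ],
)

```text
clock: 33.73
position: [0.4766, -0.398, 0.0998]
ee_rot: [-0.001, 0.7, 0.714, -0.003]
contact_force: [-9.6, -1.7, 8.3]
width: 0.0165
gripper_force: 40.4
```

Emit:
steer_hand(
  motion=[
    [[0,0,0,0],[0,0,0,0],[0,0,0,0]],
  ],
  jaw=0.05,
)

```text
clock: 33.98
position: [0.4801, -0.397, 0.0984]
ee_rot: [0.001, 0.7, 0.714, 0.0]
contact_force: [0.2, -0.2, 1.4]
width: 0.0497
gripper_force: 0.0
```

Emit:
steer_hand(
  motion=[
    [[0,0,-0.02,0],[0,0,-0.04,0],[0,0,-0.04,0],[0,0,-0.04,0],[0,0,0,0]],
  ],
)

```text
clock: 34.4
position: [0.4833, -0.3998, 0.2474]
ee_rot: [0.009, 0.7, 0.714, 0.0]
contact_force: [1.7, -0.5, 1.2]
width: 0.0497
gripper_force: 0.0
```

```bash
python3 -c "
from h import *
s=go(.53,.27,.24,.16)"
```

```text
turn -0.141  d 0.6538 0.1529 0.0074
```

Emit:
steer_hand(
  motion=[
    [[0,0,0,-0.071],[0,0,0,-0.07],[0.035,0.0082,0,0],[0.038,0.0089,0,0],[0.038,0.0089,0,0]],
  ],
  jaw=0.08,
)

```text
clock: 34.82
position: [0.4879, -0.2822, 0.2376]
ee_rot: [0.0, 0.649, 0.761, 0.0]
contact_force: [0.5, 0.9, -0.2]
width: 0.08
gripper_force: 0.0
```

Emit:
steer_hand(
  motion=[
    [[0.038,0.0089,0,0],[0.038,0.0089,0,0],[0.038,0.0089,0,0],[0.038,0.0089,0,0],[0.038,0.0089,0,0]],
  ],
)

```text
clock: 35.23
position: [0.5014, -0.0863, 0.2381]
ee_rot: [0.0, 0.648, 0.761, 0.0]
contact_force: [1.5, -0.9, 0.2]
width: 0.0802
gripper_force: 0.0
```

Emit:
steer_hand(
  motion=[
    [[0.038,0.0089,0,0],[0.038,0.0089,0,0],[0.038,0.0089,0,0],[0.038,0.0089,0,0],[0.038,0.0089,0,0]],
  ],
)

```text
clock: 35.65
position: [0.5149, 0.1086, 0.2381]
ee_rot: [0.0, 0.648, 0.761, 0.0]
contact_force: [2.0, -0.3, 0.8]
width: 0.0802
gripper_force: 0.0
```

Emit:
steer_hand(
  motion=[
    [[0.038,0.0089,0,0],[0.038,0.0089,0,0],[0.038,0.0089,0,0],[0.038,0.0089,0,0],[0.0108,0.0025,0,0]],
  ],
)

```text
clock: 36.07
position: [0.5266, 0.2789, 0.2377]
ee_rot: [-0.001, 0.647, 0.763, 0.002]
contact_force: [1.0, -0.1, -0.3]
width: 0.0803
gripper_force: 0.0
```

Emit:
steer_hand(
  motion=[
    [[0,0,0,0],[0,0,0,0],[0,0,0,0]],
  ],
)

```text
clock: 36.32
position: [0.5264, 0.272, 0.2378]
ee_rot: [0.0, 0.648, 0.761, -0.001]
contact_force: [-0.2, -0.0, 0.1]
width: 0.0799
gripper_force: 0.0
```

```bash
python3 - <<'E'
from h import *
import pickle
s=go(.53,.27,.24,.16); d=grab("wrist");save(d,"pics/b1.png",(160,0,480,240),2.5); pickle.dump(d,open("b1.pkl","wb"))
blobs("top")
E
```

```text
turn -0.000  d -0.0025 0.0032 -0.0022
top 267 bench [0.727 0.014] board [ 0.152 -0.027]
top 273 bench [0.626 0.033] board [ 0.052 -0.024]
top 131 bench [0.422 0.051] board [-0.148 -0.033]
```

View pics/b1.png

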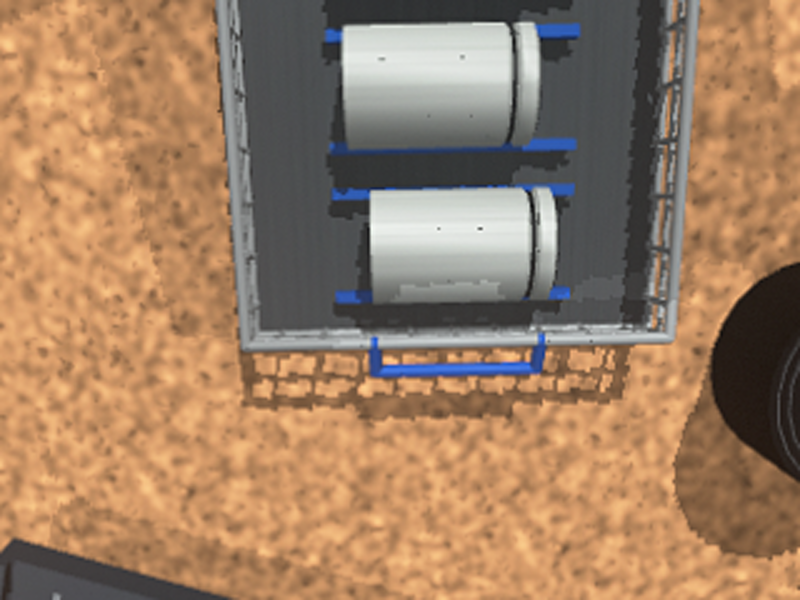

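```bash
python3 - <<'E'
from h import *
import pickle
d=pickle.load(open("b1.pkl","rb"))
f=lambda u,v,z:at(d,u/2.5+162.5,v/2.5-2,z)[:2].round(4)
print("near",f(463,245,.025),f(370,245,.04),f(556,245,.04)); print("mid",f(441,86,.025),f(342,86,.04),f(540,86,.04))
print("rim",f(243,348,.04),f(673,340,.04))
bk=np.array([.5288,.3907]);a=.176
for y in(-.054,0,.054): print(y,bk+[-np.sin(a)*y,np.cos(a)*y])
c=f(463,245,.025); s=go(c[0],c[1],.12,a); go(c[0],c[1],.04,a,s)
E
```

```text
near [0.5434 0.3417] [0.51  0.337] [0.5739 0.3475]
mid [0.5259 0.3929] [0.493 0.386] [0.5576 0.3966]
rim [0.4704 0.2943] [0.623  0.3221]
-0.054 [0.53825501 0.3375342 ]
0 [0.5288 0.3907]
0.054 [0.51934499 0.4438658 ]
turn -0.018  d 0.0662 0.0288 0.1182
turn -0.000  d 0.0000 0.0000 0.0800
```

Emit:
steer_hand(
  motion=[
    [[0,0,0,-0.018],[0.033,0.0143,0.01,0],[0.0332,0.0145,0.03,0],[0,0,0.04,0],[0,0,0.038,0]],
  ],
  jaw=0.08,
)

```text
clock: 36.83
position: [0.5436, 0.3402, 0.1234]
ee_rot: [0.001, 0.641, 0.768, 0.002]
contact_force: [0.2, -0.5, -0.6]
width: 0.0799
gripper_force: 0.0
```

Emit:
steer_hand(
  motion=[
    [[0,0,0,0],[0,0,0,0],[0,0,0,0]],
  ],
)

```text
clock: 37.08
position: [0.5437, 0.339, 0.1256]
ee_rot: [0.001, 0.642, 0.767, 0.001]
contact_force: [-0.2, -0.5, 1.0]
width: 0.0804
gripper_force: 0.0
```

```bash
python3 -c "
from h import *
s=go(.5425,.3415,.037,.176); b=bd(-.05,.001,.02); print(b)"
```

```text
turn 0.001  d 0.0026 -0.0008 0.0886
[0.52207876 0.06968793 0.05001105]
```

Emit:
steer_hand(
  motion=[
    [[0.0026,-0.0008,0.025,0],[0,0,0.03,0],[0,0,0.02,0],[0,0,0.0136,0],[0,0,0,0]],
  ],
)

```text
clock: 37.5
position: [0.5414, 0.3411, 0.0352]
ee_rot: [0.0, 0.642, 0.767, -0.0]
contact_force: [-0.2, -0.4, 0.1]
width: 0.0801
gripper_force: 0.0
```

Emit:
steer_hand(
  motion=[
    [[0,0,0,0],[0,0,0,0],[0,0,0,0],[0,0,0,0],[0,0,0,0]],
  ],
  jaw=0.05,
  grip_n=40,
)

```text
clock: 37.92
position: [0.5431, 0.3424, 0.0379]
ee_rot: [0.001, 0.641, 0.767, 0.003]
contact_force: [0.9, -0.7, 7.5]
width: 0.064
gripper_force: 46.8
```

Emit:
steer_hand(
  motion=[
    [[0,0,0,0],[0,0,-0.02,0],[0,0,-0.03,0],[0,0,-0.04,0],[0,0,-0.03,0]],
  ],
)

```text
clock: 38.33
position: [0.5414, 0.3418, 0.1579]
ee_rot: [0.0, 0.641, 0.767, 0.001]
contact_force: [1.6, 1.1, -2.0]
width: 0.0643
gripper_force: 45.8
```

Emit:
steer_hand(
  motion=[
    [[0,0,0,0.105],[0,0,0,0.105],[0,0,0,0.105],[0,0,0,0],[0,0,0,0]],
  ],
)

```text
clock: 38.75
position: [0.5409, 0.3416, 0.1553]
ee_rot: [0.0, 0.753, 0.658, 0.0]
contact_force: [-0.2, 0.2, -2.4]
width: 0.0642
gripper_force: 45.7
```

```bash
python3 - <<'E'
from h import *
b=bd(-.05,.001,.02); s=go(b[0],b[1],.155,BY); go(b[0],b[1],b[2]+.0145,BY,s)
E
```

```text
turn 0.005  d -0.2719 0.0190 0.0003
turn -0.000  d 0.0000 0.0000 0.0905
```

Emit:
steer_hand(
  motion=[
    [[-0.04,0.0028,0,0.005],[-0.04,0.0028,0,0],[-0.04,0.0028,0,0],[-0.04,0.0028,0,0],[-0.04,0.0028,0,0]],
  ],
)

```text
clock: 39.17
position: [0.5263, 0.1401, 0.155]
ee_rot: [0.0, 0.754, 0.656, -0.0]
contact_force: [0.6, -0.5, -2.5]
width: 0.0643
gripper_force: 45.7
```

Emit:
steer_hand(
  motion=[
    [[-0.04,0.0028,0,0],[-0.0319,0.0022,0,0],[0,0,0.03,0],[0,0,0.03,0],[0,0,0,0]],
  ],
)

```text
clock: 39.58
position: [0.5175, 0.0688, 0.0908]
ee_rot: [-0.003, 0.755, 0.655, -0.004]
contact_force: [-2.2, 0.8, -2.8]
width: 0.0641
gripper_force: 46.3
```

Emit:
steer_hand(
  motion=[
    [[0,0,0,0],[0,0,0,0]],
  ],
)

```text
clock: 39.75
position: [0.5225, 0.07, 0.096]
ee_rot: [0.001, 0.755, 0.656, 0.001]
contact_force: [-0.4, 0.6, -1.2]
width: 0.0644
gripper_force: 46.3
```

```bash
python3 - <<'E'
from h import *
b=bd(-.05,.001,.02); go(b[0],b[1],b[2]+.0145,BY); blobs("scene")
E
```

```text
turn -0.002  d -0.0004 -0.0003 0.0315
scene 225 bench [0.386 0.067] board [-0.145 -0.044]
scene 260 bench [0.491 0.051] board [-0.043 -0.044]
scene 290 bench [0.595 0.041] board [ 0.058 -0.041]
scene 355 bench [0.694 0.022] board [ 0.155 -0.045]
```

Emit:
steer_hand(
  motion=[
    [[0,0,0.012,0],[0,0,0.012,0],[0,0,0.0068,0],[0,0,0.001,0],[0,0,0,0]],
  ],
)

```text
clock: 40.22
position: [0.5221, 0.0701, 0.0638]
ee_rot: [0.0, 0.755, 0.655, 0.0]
contact_force: [-0.5, 0.6, -1.8]
width: 0.0644
gripper_force: 46.5
```

Emit:
steer_hand(
  motion=[
    [[0,0,0,0],[0,0,0,0]],
  ],
)

```text
clock: 40.38
position: [0.5222, 0.0699, 0.064]
ee_rot: [0.001, 0.755, 0.655, 0.001]
contact_force: [-0.7, -0.3, -1.7]
width: 0.0648
gripper_force: 46.5
```

```bash
python3 -c "
from h import *
b=bd(-.05,.001,.02); s=go(b[0],b[1],b[2]+.0145,BY)"
```

```text
turn -0.003  d -0.0002 -0.0001 -0.0005
```

Emit:
steer_hand(
  motion=[
    [[0,0,0.001,0],[0,0,0,0],[0,0,0,0]],
  ],
)

```text
clock: 40.63
position: [0.5224, 0.07, 0.0632]
ee_rot: [0.001, 0.756, 0.655, 0.001]
contact_force: [-0.9, 1.5, 5.9]
width: 0.0641
gripper_force: 47.2
```

Emit:
steer_hand(
  motion=[
    [[0,0,0,0],[0,0,0,0],[0,0,0,0],[0,0,0,0],[0,0,0,0]],
  ],
  jaw=0.075,
)

```text
clock: 41.05
position: [0.5214, 0.0696, 0.062]
ee_rot: [-0.0, 0.755, 0.655, -0.0]
contact_force: [0.4, -0.2, -0.3]
width: 0.0748
gripper_force: 0.0
```

Emit:
steer_hand(
  motion=[
    [[0,0,-0.02,0],[0,0,-0.03,0],[0,0,-0.03,0],[0,0,0,0],[0,0,0,0]],
  ],
)

```text
clock: 41.47
position: [0.5229, 0.0697, 0.1439]
ee_rot: [0.001, 0.755, 0.655, 0.002]
contact_force: [0.3, -0.6, 0.1]
width: 0.0749
gripper_force: 0.0
```

```bash
python3 - <<'E'
from h import *
s=go(.5255,.392,.14,.176)
E
```

```text
turn -0.318  d 0.3168 0.0590 0.0039
```

Emit:
steer_hand(
  motion=[
    [[0,0,0,-0.106],[0,0,0,-0.106],[0,0,0,-0.106],[0.038,0.0071,0,0],[0.038,0.0071,0,0]],
  ],
  jaw=0.08,
)

```text
clock: 41.88
position: [0.5216, 0.1461, 0.1406]
ee_rot: [-0.001, 0.644, 0.765, -0.001]
contact_force: [0.1, 0.1, -0.6]
width: 0.08
gripper_force: 0.0
```

Emit:
steer_hand(
  motion=[
    [[0.038,0.0071,0,0],[0.038,0.0071,0,0],[0.038,0.0071,0,0],[0.038,0.0071,0,0],[0.038,0.0071,0,0]],
  ],
)

```text
clock: 42.3
position: [0.5227, 0.3417, 0.1403]
ee_rot: [-0.001, 0.642, 0.767, -0.002]
contact_force: [0.9, 0.0, 0.3]
width: 0.0799
gripper_force: 0.0
```

Emit:
steer_hand(
  motion=[
    [[0.038,0.0071,0,0],[0.0128,0.0022,0,0],[0,0,0,0],[0,0,0,0],[0,0,0,0]],
  ],
)

```text
clock: 42.72
position: [0.5235, 0.3904, 0.1409]
ee_rot: [-0.0, 0.642, 0.766, -0.002]
contact_force: [-0.4, -0.4, -1.0]
width: 0.0799
gripper_force: 0.0
```

```bash
python3 - <<'E'
from h import *
import pickle
s=go(.5255,.392,.037,.176)
d=grab("top");save(d,"pics/t3.png",(100,120,420,320),2.5); pickle.dump(d,open("t3.pkl","wb")); blobs("scene")
E
```

```text
turn -0.000  d 0.0013 0.0022 0.1039
scene 192 bench [0.391 0.066] board [-0.139 -0.044]
scene 208 bench [0.494 0.049] board [-0.039 -0.047]
scene 289 bench [0.595 0.04 ] board [ 0.058 -0.041]
scene 349 bench [0.694 0.023] board [ 0.155 -0.045]
```

View pics/t3.png

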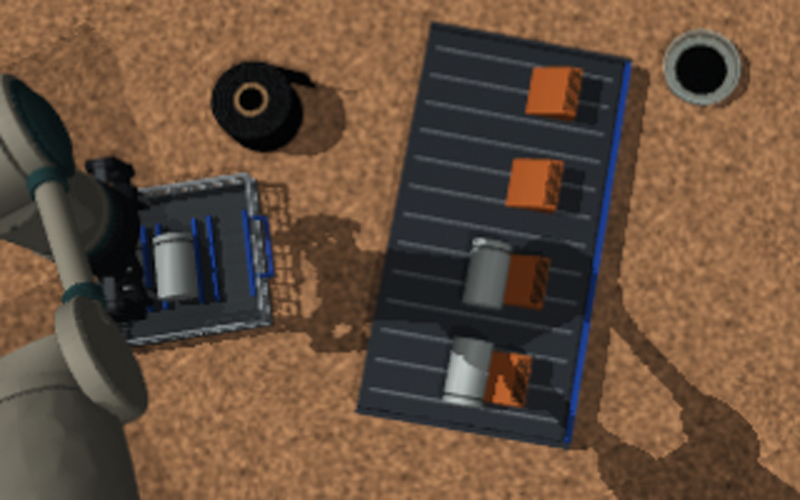

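Two cells lie against their wedges ((490,272) on (527,280) and (467,370) on (508,380)); the middle basket cell is at (175,265). On with the next.

Emit:
steer_hand(
  motion=[
    [[0.0013,0.0022,0.03,0],[0,0,0.03,0],[0,0,0.03,0],[0,0,0.0138,0],[0,0,0,0]],
  ],
)

```text
clock: 43.23
position: [0.5239, 0.3905, 0.0345]
ee_rot: [-0.001, 0.643, 0.766, -0.004]
contact_force: [-0.5, -0.4, 0.2]
width: 0.0799
gripper_force: 0.0
```

Emit:
steer_hand(
  motion=[
    [[0,0,0,0],[0,0,0,0],[0,0,0,0],[0,0,0,0],[0,0,0,0]],
  ],
  jaw=0.05,
  grip_n=40,
)

```text
clock: 43.65
position: [0.5266, 0.3938, 0.0393]
ee_rot: [0.0, 0.642, 0.767, 0.001]
contact_force: [0.3, -0.4, -1.2]
width: 0.0641
gripper_force: 46.6
```

Emit:
steer_hand(
  motion=[
    [[0,0,0,0],[0,0,-0.02,0],[0,0,-0.03,0],[0,0,-0.04,0],[0,0,-0.03,0]],
  ],
)

```text
clock: 44.07
position: [0.5263, 0.3939, 0.1607]
ee_rot: [0.0, 0.642, 0.767, 0.001]
contact_force: [0.8, 0.6, -1.7]
width: 0.0642
gripper_force: 46.7
```

Emit:
steer_hand(
  motion=[
    [[0,0,0,0.105],[0,0,0,0.105],[0,0,0,0.105],[0,0,0,0],[0,0,0,0]],
  ],
)

```text
clock: 44.48
position: [0.5259, 0.3936, 0.1583]
ee_rot: [0.0, 0.754, 0.657, -0.0]
contact_force: [-0.2, -0.2, -2.0]
width: 0.0641
gripper_force: 46.6
```

```bash
python3 - <<'E'
from h import *
b=bd(.05,.001,.02); s=go(b[0],b[1],.155,BY); go(b[0],b[1],b[2]+.0145,BY,s)
E
```

```text
turn 0.003  d -0.3214 0.1411 0.0033
turn -0.000  d 0.0000 0.0000 0.0905
```

Emit:
steer_hand(
  motion=[
    [[-0.037,0.0162,0,0.003],[-0.037,0.0162,0,0],[-0.037,0.0162,0,0],[-0.037,0.0162,0,0],[-0.037,0.0162,0,0]],
  ],
)

```text
clock: 44.9
position: [0.5803, 0.1975, 0.1582]
ee_rot: [0.0, 0.754, 0.656, -0.0]
contact_force: [0.1, 0.5, -2.7]
width: 0.0642
gripper_force: 46.6
```

Emit:
steer_hand(
  motion=[
    [[-0.037,0.0162,0,0],[-0.037,0.0162,0,0],[-0.037,0.0162,0,0],[-0.0254,0.0115,0,0],[0,0,0.03,0]],
  ],
)

```text
clock: 45.32
position: [0.6271, 0.0493, 0.1337]
ee_rot: [0.007, 0.756, 0.654, 0.004]
contact_force: [1.0, 0.7, -1.5]
width: 0.0641
gripper_force: 46.7
```

Emit:
steer_hand(
  motion=[
    [[0,0,0.03,0],[0,0,0,0],[0,0,0,0]],
  ],
)

```text
clock: 45.57
position: [0.6189, 0.0555, 0.0968]
ee_rot: [-0.002, 0.755, 0.656, -0.002]
contact_force: [0.3, -0.3, -1.7]
width: 0.064
gripper_force: 46.5
```

```bash
python3 - <<'E'
from h import *
b=bd(.05,.001,.02); go(b[0],b[1],b[2]+.0145,BY); blobs("scene")
E
```

```text
turn -0.002  d 0.0007 0.0022 0.0322
scene 219 bench [0.387 0.067] board [-0.144 -0.044]
scene 243 bench [0.49 0.05] board [-0.043 -0.046]
scene 277 bench [0.596 0.04 ] board [ 0.059 -0.041]
scene 359 bench [0.694 0.023] board [ 0.155 -0.045]
```

Emit:
steer_hand(
  motion=[
    [[0.0007,0.0022,0.012,0],[0,0,0.012,0],[0,0,0.007,0],[0,0,0.0012,0],[0,0,0,0]],
  ],
)

```text
clock: 46.03
position: [0.6228, 0.0563, 0.0663]
ee_rot: [0.0, 0.755, 0.655, 0.0]
contact_force: [-0.1, 0.6, -2.4]
width: 0.0646
gripper_force: 46.8
```

Emit:
steer_hand(
  motion=[
    [[0,0,0,0],[0,0,0,0]],
  ],
)

```text
clock: 46.2
position: [0.6233, 0.056, 0.067]
ee_rot: [0.001, 0.755, 0.655, 0.001]
contact_force: [0.6, 0.5, -2.4]
width: 0.0641
gripper_force: 46.8
```

```bash
python3 -c "
from h import *
b=bd(.05,.001,.02); s=go(b[0],b[1],b[2]+.0145,BY)"
```

```text
turn -0.003  d -0.0005 -0.0022 0.0025
```

Emit:
steer_hand(
  motion=[
    [[0,-0.0015,0.0015,0],[0,0,0.001,0],[0,0,0,0],[0,0,0,0]],
  ],
)

```text
clock: 46.53
position: [0.6223, 0.0564, 0.0655]
ee_rot: [0.001, 0.756, 0.655, 0.001]
contact_force: [-0.6, -0.0, 4.8]
width: 0.0642
gripper_force: 47.6
```

Emit:
steer_hand(
  motion=[
    [[0,0,0,0],[0,0,0,0],[0,0,0,0],[0,0,0,0],[0,0,0,0]],
  ],
  jaw=0.075,
)

```text
clock: 46.95
position: [0.6211, 0.0561, 0.0635]
ee_rot: [-0.0, 0.755, 0.655, -0.0]
contact_force: [-0.8, -0.2, 0.0]
width: 0.0754
gripper_force: 0.0
```

Emit:
steer_hand(
  motion=[
    [[0,0,-0.02,0],[0,0,-0.03,0],[0,0,-0.03,0],[0,0,0,0],[0,0,0,0]],
  ],
)

```text
clock: 47.37
position: [0.6226, 0.0561, 0.1457]
ee_rot: [0.002, 0.755, 0.655, 0.002]
contact_force: [0.3, -0.5, -0.3]
width: 0.0748
gripper_force: 0.0
```

```bash
python3 - <<'E'
from h import *
s=go(.5185,.447,.14,.176)
E
```

```text
turn -0.318  d 0.4031 -0.0340 0.0057
```

Emit:
steer_hand(
  motion=[
    [[0,0,0,-0.106],[0,0,0,-0.106],[0,0,0,-0.106],[0.0366,-0.0031,0,0],[0.0366,-0.0031,0,0]],
  ],
  jaw=0.08,
)

```text
clock: 47.78
position: [0.6017, 0.1261, 0.1418]
ee_rot: [-0.001, 0.644, 0.765, -0.001]
contact_force: [-0.4, 0.8, 0.6]
width: 0.0798
gripper_force: 0.0
```

Emit:
steer_hand(
  motion=[
    [[0.0366,-0.0031,0,0],[0.0366,-0.0031,0,0],[0.0366,-0.0031,0,0],[0.0366,-0.0031,0,0],[0.0366,-0.0031,0,0]],
  ],
)

```text
clock: 48.2
position: [0.5533, 0.3057, 0.1418]
ee_rot: [-0.001, 0.642, 0.766, -0.002]
contact_force: [-0.3, -0.1, 0.5]
width: 0.0801
gripper_force: 0.0
```

Emit:
steer_hand(
  motion=[
    [[0.0366,-0.0031,0,0],[0.0366,-0.0031,0,0],[0.0366,-0.0031,0,0],[0.0366,-0.0031,0,0],[0,0,0,0]],
  ],
)

```text
clock: 48.62
position: [0.514, 0.4528, 0.1415]
ee_rot: [-0.002, 0.64, 0.768, 0.0]
contact_force: [1.0, -0.4, 0.4]
width: 0.0798
gripper_force: 0.0
```

Emit:
steer_hand(
  motion=[
    [[0,0,0,0],[0,0,0,0]],
  ],
)

```text
clock: 48.78
position: [0.5164, 0.4457, 0.142]
ee_rot: [0.0, 0.642, 0.767, -0.002]
contact_force: [0.7, -0.5, -0.8]
width: 0.08
gripper_force: 0.0
```

```bash
python3 - <<'E'
from h import *
s=go(.5185,.447,.037,.176); blobs("scene")
E
```

```text
turn 0.001  d 0.0009 0.0023 0.1050
scene 227 bench [0.386 0.067] board [-0.145 -0.044]
scene 237 bench [0.49 0.05] board [-0.043 -0.046]
scene 266 bench [0.594 0.039] board [ 0.058 -0.043]
scene 356 bench [0.694 0.022] board [ 0.155 -0.045]
```

Emit:
steer_hand(
  motion=[
    [[0.0009,0.0023,0.03,0],[0,0,0.03,0],[0,0,0.03,0],[0,0,0.0142,0],[0,0,0,0]],
  ],
)

```text
clock: 49.25
position: [0.5173, 0.444, 0.0349]
ee_rot: [-0.001, 0.643, 0.766, -0.005]
contact_force: [0.1, -0.8, -0.8]
width: 0.0797
gripper_force: 0.0
```

Emit:
steer_hand(
  motion=[
    [[0,0,0,0],[0,0,0,0],[0,0,0,0],[0,0,0,0],[0,0,0,0]],
  ],
  jaw=0.05,
  grip_n=40,
)

```text
clock: 49.67
position: [0.52, 0.448, 0.0407]
ee_rot: [0.001, 0.642, 0.767, 0.001]
contact_force: [0.3, -0.6, 0.7]
width: 0.0644
gripper_force: 46.5
```

Emit:
steer_hand(
  motion=[
    [[0,0,0,0],[0,0,-0.02,0],[0,0,-0.03,0],[0,0,-0.04,0],[0,0,-0.03,0]],
  ],
)

```text
clock: 50.08
position: [0.5193, 0.4482, 0.1618]
ee_rot: [0.0, 0.642, 0.767, 0.001]
contact_force: [1.1, 2.3, -1.4]
width: 0.064
gripper_force: 46.4
```

Emit:
steer_hand(
  motion=[
    [[0,0,0,0.105],[0,0,0,0.105],[0,0,0,0.105],[0,0,0,0],[0,0,0,0]],
  ],
)

```text
clock: 50.5
position: [0.519, 0.4479, 0.1594]
ee_rot: [-0.0, 0.754, 0.657, -0.0]
contact_force: [0.1, -0.3, -1.3]
width: 0.0644
gripper_force: 46.3
```

```bash
python3 - <<'E'
from h import *
b=bd(.15,.001,.02); s=go(b[0],b[1],.155,BY); go(b[0],b[1],b[2]+.0145,BY,s)
E
```

```text
turn 0.003  d -0.3741 0.2555 0.0044
turn -0.000  d 0.0000 0.0000 0.0905
```

Emit:
steer_hand(
  motion=[
    [[-0.0312,0.0213,0,0.003],[-0.0312,0.0213,0,0],[-0.0312,0.0213,0,0],[-0.0312,0.0213,0,0],[-0.0312,0.0213,0,0]],
  ],
)

```text
clock: 50.92
position: [0.6031, 0.277, 0.1592]
ee_rot: [-0.0, 0.754, 0.656, -0.0]
contact_force: [1.3, -0.2, -1.2]
width: 0.0643
gripper_force: 46.3
```

Emit:
steer_hand(
  motion=[
    [[-0.0312,0.0213,0,0],[-0.0312,0.0213,0,0],[-0.0312,0.0213,0,0],[-0.0312,0.0213,0,0],[-0.0312,0.0213,0,0]],
  ],
)

```text
clock: 51.33
position: [0.6865, 0.1072, 0.1592]
ee_rot: [-0.0, 0.755, 0.656, -0.0]
contact_force: [0.2, 0.9, -1.4]
width: 0.0642
gripper_force: 46.3
```

Emit:
steer_hand(
  motion=[
    [[-0.0312,0.0213,0,0],[-0.0309,0.0212,0,0],[0,0,0.03,0],[0,0,0.03,0],[0,0,0,0]],
  ],
)

```text
clock: 51.75
position: [0.7152, 0.0404, 0.0925]
ee_rot: [-0.004, 0.755, 0.655, -0.005]
contact_force: [-1.6, 0.3, -3.7]
width: 0.064
gripper_force: 46.2
```

Emit:
steer_hand(
  motion=[
    [[0,0,0,0],[0,0,0,0]],
  ],
)

```text
clock: 51.92
position: [0.72, 0.0419, 0.1005]
ee_rot: [0.0, 0.755, 0.656, 0.001]
contact_force: [1.8, -0.3, -1.7]
width: 0.0642
gripper_force: 46.2
```

```bash
python3 - <<'E'
from h import *
b=bd(.15,.001,.02); go(b[0],b[1],b[2]+.0165,BY); blobs("scene")
E
```

```text
turn -0.001  d 0.0001 0.0002 0.0340
scene 221 bench [0.386 0.066] board [-0.145 -0.044]
scene 222 bench [0.492 0.049] board [-0.041 -0.046]
scene 265 bench [0.595 0.039] board [ 0.058 -0.043]
scene 321 bench [0.697 0.022] board [ 0.158 -0.045]
```

Emit:
steer_hand(
  motion=[
    [[0,0,0.012,0],[0,0,0.012,0],[0,0,0.008,0],[0,0,0.001,0],[0,0,0,0]],
  ],
)

```text
clock: 52.38
position: [0.7188, 0.0416, 0.0656]
ee_rot: [-0.001, 0.755, 0.655, -0.001]
contact_force: [0.7, 0.5, -1.9]
width: 0.0646
gripper_force: 46.3
```

Emit:
steer_hand(
  motion=[
    [[0,0,0.001,0],[0,0,0,0],[0,0,0,0]],
  ],
)

```text
clock: 52.63
position: [0.7194, 0.0414, 0.0655]
ee_rot: [0.0, 0.755, 0.655, -0.0]
contact_force: [0.2, 1.0, -1.9]
width: 0.0642
gripper_force: 46.3
```

Emit:
steer_hand(
  motion=[
    [[0,0,0.001,0],[0,0,0,0],[0,0,0,0]],
  ],
)

```text
clock: 52.88
position: [0.7196, 0.0413, 0.065]
ee_rot: [0.0, 0.755, 0.655, 0.0]
contact_force: [-0.7, -0.7, 0.6]
width: 0.0641
gripper_force: 46.5
```

Emit:
steer_hand(
  motion=[
    [[0,0,0,0],[0,0,0,0],[0,0,0,0],[0,0,0,0],[0,0,0,0]],
  ],
  jaw=0.075,
)

```text
clock: 53.3
position: [0.7194, 0.0414, 0.0645]
ee_rot: [0.0, 0.755, 0.655, 0.0]
contact_force: [-0.2, -0.0, 1.0]
width: 0.0749
gripper_force: 0.0
```

Emit:
steer_hand(
  motion=[
    [[0,0,-0.02,0],[0,0,-0.03,0],[0,0,-0.03,0],[0,0,-0.04,0],[0,0,-0.04,0]],
  ],
)

```text
clock: 53.72
position: [0.7186, 0.0414, 0.2252]
ee_rot: [-0.001, 0.755, 0.655, -0.001]
contact_force: [0.5, -0.2, 0.8]
width: 0.0751
gripper_force: 0.0
```

Emit:
steer_hand(
  motion=[
    [[-0.04,0,0,0],[-0.04,0,0,0],[-0.04,0,0,0],[-0.04,0,0,0],[-0.04,0,0,0]],
  ],
)

```text
clock: 54.13
position: [0.6905, -0.1581, 0.2248]
ee_rot: [0.0, 0.755, 0.655, 0.0]
contact_force: [0.5, -0.2, -0.3]
width: 0.0748
gripper_force: 0.0
```

Emit:
steer_hand(
  motion=[
    [[-0.04,0,0,0],[-0.04,0,0,0],[-0.04,0,0,0],[-0.04,0,0,0],[0,0,0,0]],
  ],
)

```text
clock: 54.55
position: [0.6664, -0.324, 0.2238]
ee_rot: [0.002, 0.758, 0.652, -0.002]
contact_force: [0.4, 0.5, -0.0]
width: 0.0747
gripper_force: 0.0
```

```bash
python3 - <<'E'
from h import *
blobs("top"); d=grab("top"); save(d,"pics/f1.png",(220,110,500,310),2.8)
E
```

```text
top 133 bench [0.728 0.004] board [ 0.154 -0.037]
top 133 bench [0.626 0.023] board [ 0.054 -0.033]
```

View pics/f1.png

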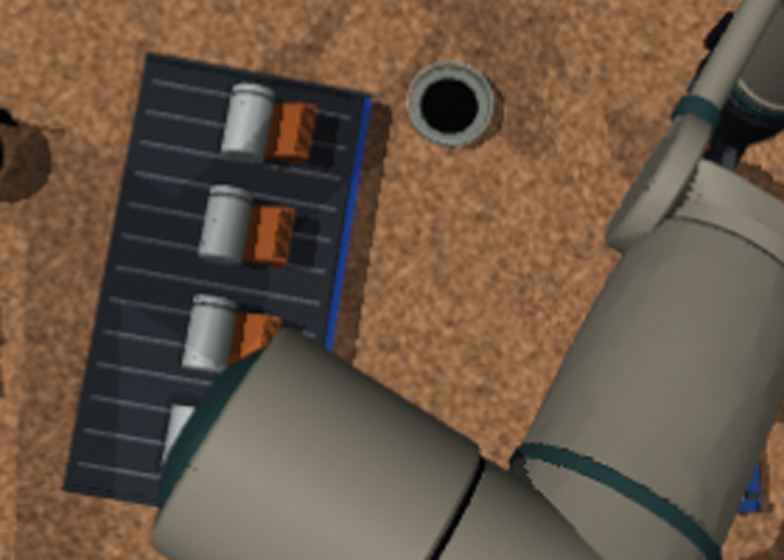

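Emit:
steer_hand(
  motion=[
    [[0,0,-0.03,0],[0,0,-0.03,0],[0,0,0,0],[0,0,0,0]],
  ],
)

```text
clock: 54.98
position: [0.6697, -0.3135, 0.2875]
ee_rot: [0.002, 0.755, 0.656, 0.001]
contact_force: [-0.1, 0.5, -1.0]
width: 0.0748
gripper_force: 0.0
```

```bash
python3 - <<'E'
from h import *
blobs("scene"); d=grab("scene"); save(d,"pics/f2.png",(120,140,450,300),2.4)
E
```

```text
scene 221 bench [0.386 0.067] board [-0.145 -0.044]
scene 237 bench [0.49 0.05] board [-0.043 -0.046]
scene 261 bench [0.595 0.038] board [ 0.058 -0.043]
scene 311 bench [0.694 0.021] board [ 0.155 -0.047]
```

View pics/f2.png

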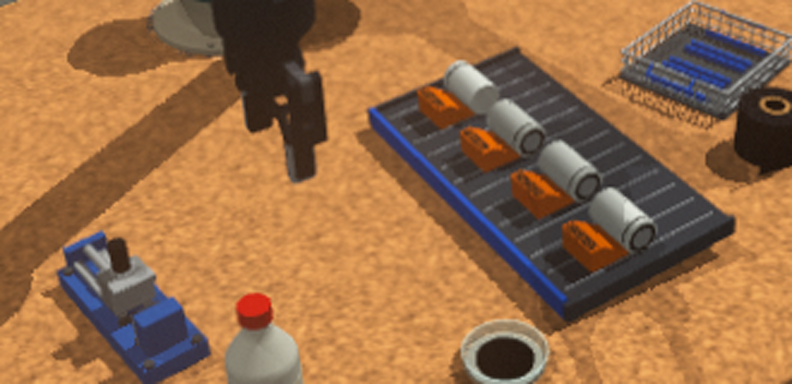

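All four cells rest on their wedges at (470,88), (517,127), (568,170) and (622,220). The jaw stands at its original shut position, the basket is empty and the bystanders are untouched. Handing in.

```bash
python3 -c "
from rig import manip, job, get_image
print(job.sign_off())"
```

```text
the job is handed in; nothing more can be done
None
```

The job is handed in: all four cells lie on the drainboard, each against its own wedge, the vise jaw is pushed shut, and the roll, bottle and dish were not touched; sign-off printed no verdict.

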